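# Load the filter carton into the static discharger

## Robot

A 6-joint arm with a two-finger parallel gripper is mounted at the origin on a cart in front of the work surface, level with it; the furniture and walls round the work are solid. World frame = base frame: x ahead of the robot, y to its left, z up, the work surface at z = 0. Lengths are in m, angles in rad, forces in N, time in s.
With the tool pointing down it reaches from about 0.225 to 0.875 m from the base axis. Payload 3.4 kg.
Tool frame: the origin (TCP) lies at the very end of the fingers, on their centre line; the grasp point (between the pads) lies 19 mm behind it; z points along the fingers, x is the direction in which the jaws open and shut, and the axes are right-handed (so a half turn about z gives the same grasp; the last joint's range is limited). The gripper opens to 85 mm and grips with 20 to 120 N. Pads are 22 mm wide; open, the fingers measure 114 mm over their backs; the gripper's body (76 mm by 85 mm) begins 54 mm behind the grasp point. The pads swing forward as they close: fully open they stand 13 mm farther back than shut.
Start: joints at [0.986, 0.276, 1.505, -0, 1.361, -0.121], TCP at [0.257, 0.514, 0.197] pointing down, gripper open.
Joint ranges: [-2.89, 2.89], [-0.75, 2.08], [0.22, 2.7], [-1.18, 4.32], [0.11, 2.71], [-2.7, 2.7]. Speed limits (rad/s): [2.57, 2.57, 3.14, 3.14, 3.14, 3.14].

## Interface

Orientations are given as a unit quaternion [w, x, y, z].
In Python, from rig import manip gives the robot as it stands.
- The arm moves only by the tool send_rows, never from a script. Its argument "increments" is a list of rows, each a list of 5 numbers: the opening, from 0 (shut) to 1 (fully open), then the shift along the tool's x, y, z in m, then the turn about the tool's z in rad. A call has 1 to 8 rows; each row shifts and turns the commanded pose from where the row before left it, along the tool's axes as they then stand; what a row does not reach is not made up. A row lasts 1/8 s, in which the tool goes at most 62.5 mm and 10.7 degrees, less where a joint would pass 70% of its speed; a pose out of reach is approached as far as the arm can. A call is refused whole if a number of a shift passes 0.0625 or a number of a turn 0.188, either way. A call with a gripper value outside its range is refused whole. The fingers move at their own pace and stop on an object; "squeeze" is the grip in N (left out, the last holds). Time passes only in rows, so rows that do not move let the fingers close. It gives the time, the measured TCP pose, the force and the opening at its end, in the units of the state.
- manip.get_state(): the state, without advancing time (a new reading comes with each control period).
- manip.get_image(name): name is "scene" or "top" or "wrist"; returns the picture (420x560x3 uint8, red, green, blue); there is no depth.
- manip.calibration(name): a dict with "fx", "fy", "cx", "cy" (pixels), "distortion" ([k1, k2, p1, p2, k3] as OpenCV has them; the pictures are not rectified), "camera_from_world" (4x4, takes a point from world to camera coordinates). Camera axes: x right, y up, looking along -z (the intrinsics and any distortion apply to the point x, -y, -z); pixel columns grow to the right and rows downward; lengths in m; the calibration is good to about 2 mm. A picture is of the moment at which its call begins: read the wrist's pose just before it. calibration takes no time and is no camera call; for the wrist camera it gives the pose at the moment of the call.
- manip.sign_off(): hands the job in, once; it reports no verdict.
The state is a dict: "clock": time; "qpos": joint angles; "qd": joint speeds; "effort": joint torques, N m; "position": TCP position; "ee_rot": TCP orientation; "contact_force": force on the tool from outside, world axes, zero at the start; "moment": the same for the moment, N m; "width": finger opening in m.
Only numpy, scipy, OpenCV 4.12 (cv2) and the standard library are available. Lean on these libraries where they do the work, as an engineer would, in place of code of your own. Each camera call takes 0.05 s, during which the arm holds its last target.

## Task

Push the light carton of filters that stands in front of the static discharger gently along the bench into the lane between its two ionising bars, until it sits squarely against the rubber bumpers at the back; neither the carton nor the robot may touch the bars. Then swing the guard gate shut behind it with the fingertips and, only once the gate is shut, press the start key on the housing right down and let it come up. Everything is done by pushing: do not lift or tip the carton, and leave the timer and the two vials that stand beside the discharger alone.

Things in the scene. Friction and masses are not known exactly. Their poses are not given: they have to be found in the camera images.
- filter_box: Light brown cardboard carton of filters, 90 (own x) x 68 (y) x 50 mm high, 70 to 130 g, standing loose on the bench in front of the discharger's mouth (a second such carton far back is fixed scenery). Origin: centre of its underside, x along its length, z up. It slides with ordinary friction; under 2 N moves it.
- discharger: Static discharger, fixed: two low bars with an 88 mm wide lane between them (10 mm free on either side of a centred carton), gate at the mouth, stop at the back, white housing on the left (x 16 to 132, y 68 to 142 mm, 46 mm high). Its earth plate is so thin that there is no step. Origin: on the bench in the middle of the mouth; x runs down the lane's centre line, y to the left, z up.
- lane_end (a point): Lane end: midpoint between the faces of the two round rubber bumpers that stop the carton, at x = 140, y = 0, z = 24 mm in the discharger's frame (bumpers 16 mm across, at y = +-20 mm). With the carton home its origin is at x = 95 mm, y = 0, its x axis along the lane. The stop bar behind them is 34 mm high.
- bar_left: Left ionising bar (bare emitter points; not to be touched), aluminium, 120 long x 14 wide x 22 mm high. Origin: its centre, 22 mm above the bench; in the discharger's frame it spans x 13 to 133, y 44 to 58, z 11 to 33 mm.
- bar_right: Right ionising bar, the mirror image: x 13 to 133, y -58 to -44, z 11 to 33 mm in the discharger's frame; origin at its centre.
- gate_leaf (a joint): Guard gate angle in rad: 0 = shut across the mouth (end stop), up to 2.9 as it swings outwards, away from the lane and round to the right. Grey leaf on an upright hinge at the mouth's right, 124 mm long, 6 mm thick, 9 to 40 mm above the bench; at angle a it points from the hinge along (-sin a, cos a) in the discharger's x, y. It stays where left; about 0.03 N m turns it.
- gate_hinge (a point): Axis of the gate's hinge, 24 mm above the bench, at x = -2, y = -68 mm in the discharger's frame; the hinge pin's head is 46 mm high.
- gate_edge (a point): Middle of the gate's free edge, 122 mm from the hinge axis, 24 mm above the bench.
- start_key (a joint): Start key travel in m: 0 = up, 0.005 = right down (4 N); it springs back when let go.
- start_key_top (a point): Centre of the top of the round black start key (22 mm across) on the front part of the housing's top, at x = 38, y = 105 mm in the discharger's frame; it is pressed straight down.
- timer: White bench timer with a slanted face, 44 x 68 x 55 mm, standing loose close to the left of the discharger's housing (another stands far back); origin at the centre of its underside. Leave it alone.
- vial_large: Glass vial of powder with a pale screw cap, 32 mm across, 66 mm high, standing loose beside the discharger; origin at the centre of its underside. Leave it alone.
- vial_small: Glass vial with a black screw cap, 25 mm across, 52 mm high, standing loose beside the discharger; origin at the centre of its underside. Leave it alone.
Mind the look-alikes: they are no part of the job. What is shaped like the filter_box but purple or red is not meant.

How it is judged:
By the outcome, as a careful person would: the job done as asked, in the order asked, and still so for the second after the job is handed in, with the robot touching nothing.
It also fails if it takes over 72 s, if anything falls off the work surface, if the arm or the gripper's body presses on something with over 40 N, if the wrist force passes 120 N, or if a joint passes its speed limit or range.

## Working session

There is one attempt and no reset: what is moved stays moved. The work goes in short steps, Python scripts to look and compute and a tool call to move; the robot and the scene stay as the last step left them, time stands still between calls to the robot, and variables do not carry over. Pictures are saved under pics/ and viewed, and the job is handed in when it is done.

Besides the shell and the picture viewer there is one more tool, called after "Request:" as a command line: name --pt "numbers of a row" for each row, then --argument value for the rest. send_rows: Moves the arm, as the interface text tells. Its arguments: {"type":"object","properties":{"increments":{"type":"array","items":{"type":"array","items":{"type":"number"}}},"squeeze":{"type":"number"}},"required":["increments"]}

```bash
mkdir -p pics; ls
python3 - <<'E'
from rig import manip
import cv2
print(manip.get_state())
for n in ("scene","top","wrist"):
    c=manip.calibration(n); print(n,c)
    im=manip.get_image(n); cv2.imwrite(f"pics/{n}0.png",im[:,:,::-1])
E
```

```text
pics
{'clock': 0.0, 'qpos': array([ 9.85944502e-01,  2.76621295e-01,  1.50615690e+00, -1.57970090e-05,
        1.36067309e+00, -1.21010883e-01]), 'qd': array([ 1.55994137e-04, -4.94038191e-04, -7.81992484e-05,  4.57405231e-04,
       -1.04375382e-03,  4.27774136e-04]), 'effort': array([-9.58075107e-04, -4.16783559e+01, -2.45804054e+01, -3.49998372e-04,
        1.14454975e-02, -1.58709408e-06]), 'position': array([0.25693392, 0.51374061, 0.19641529]), 'ee_rot': array([ 3.96499597e-04,  8.50700388e-01,  5.25650061e-01, -8.40521540e-04]), 'contact_force': array([ 0.24000283,  0.52962528, -0.57078297]), 'moment': array([-0.03229285,  0.00502433,  0.00512691]), 'width': 0.08540698302957621}
scene {'fx': 450.7666354494408, 'fy': 450.7666354494408, 'cx': 278.4211679728553, 'cy': 200.0315842809771, 'distortion': array([-0.03881195,  0.        ,  0.        ,  0.        ,  0.        ]), 'camera_from_world': array([[ 0.667487  , -0.74442117, -0.01726899, -0.30551775],
       [ 0.51338908,  0.44328576,  0.73479887, -0.34855104],
       [-0.53934474, -0.49933441,  0.67806519, -0.86325023],
      
[... 281 characters left out ...]
0.02060845, -0.99955021, -0.02178685,  0.07680134],
       [ 0.98821659, -0.02367088,  0.15122057, -0.52536291],
       [-0.15166826, -0.01841371,  0.98825992, -1.14747961],
       [ 0.        ,  0.        ,  0.        ,  1.        ]])}
wrist {'fx': 366.7514238201008, 'fy': 366.7514238201008, 'cx': 282.72011335495347, 'cy': 210.81923312018336, 'distortion': array([-0.03935216,  0.        ,  0.        ,  0.        ,  0.        ]), 'camera_from_world': array([[ 0.44730152,  0.89437873, -0.00283409, -0.57356821],
       [-0.8544683 ,  0.42640093, -0.29675943,  0.0385036 ],
       [-0.26420687,  0.13516258,  0.95494806, -0.37965382],
       [ 0.        ,  0.        ,  0.        ,  1.        ]])}
```

View pics/top0.png

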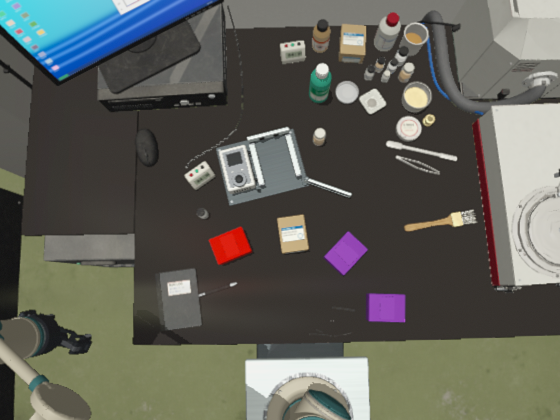

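View pics/scene0.png

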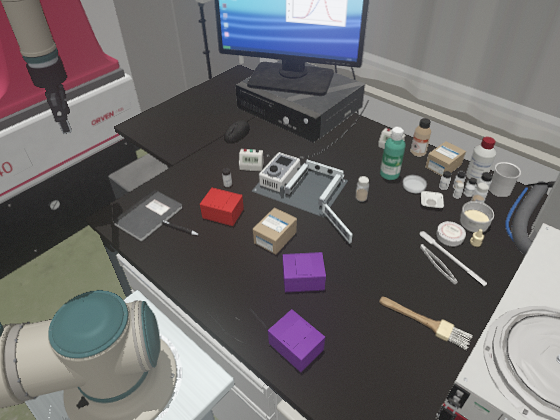

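View pics/wrist0.png

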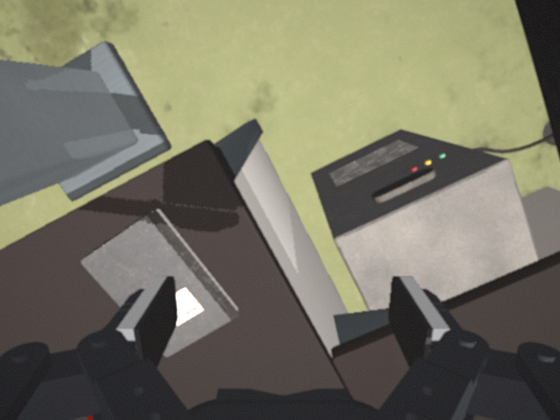

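Candidates for filter_box in the top view are brown (293,234), red (230,246), purple (346,253) and (387,308), and brown far back (352,43). The brown one at (293,234) fits: it's light brown and stands before the mouth. I'll confirm that in an enlarged crop.

```bash
cat > h.py <<'E'
import numpy as np, cv2
from rig import manip
def proj(n,P,c=None):
    c=c or manip.calibration(n); T=np.array(c["camera_from_world"]); P=np.atleast_2d(np.array(P,float))
    q=P@T[:3,:3].T+T[:3,3]; q=q*[1,-1,-1]
    K=np.array([[c["fx"],0,c["cx"]],[0,c["fy"],c["cy"]],[0,0,1.]])
    return cv2.projectPoints(q,np.zeros(3),np.zeros(3),K,np.array(c["distortion"]))[0][:,0]
def ray(n,uv,z,c=None):
    c=c or manip.calibration(n); T=np.array(c["camera_from_world"])
    K=np.array([[c["fx"],0,c["cx"]],[0,c["fy"],c["cy"]],[0,0,1.]])
    u=cv2.undistortPoints(np.array(uv,float).reshape(-1,1,2),K,np.array(c["distortion"]))[:,0]
    d=np.c_[u[:,0],-u[:,1],-np.ones(len(u))]@T[:3,:3]
    o=-T[:3,:3].T@T[:3,3]
    return o+d*((z-o[2])/d[:,2])[:,None]
def crop(im,x0,y0,x1,y1,s,f):
    cv2.imwrite(f,cv2.resize(im[y0:y1,x0:x1,::-1],None,fx=s,fy=s,interpolation=cv2.INTER_CUBIC))
E
python3 - <<'E'
from h import *
t=cv2.imread("pics/top0.png")[:,:,::-1];s=cv2.imread("pics/scene0.png")[:,:,::-1]
crop(t,180,115,360,265,4.4,"pics/topc.png"); crop(s,210,130,390,260,4.4,"pics/scenec.png")
E
```

```text
(no output)
```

View pics/topc.png

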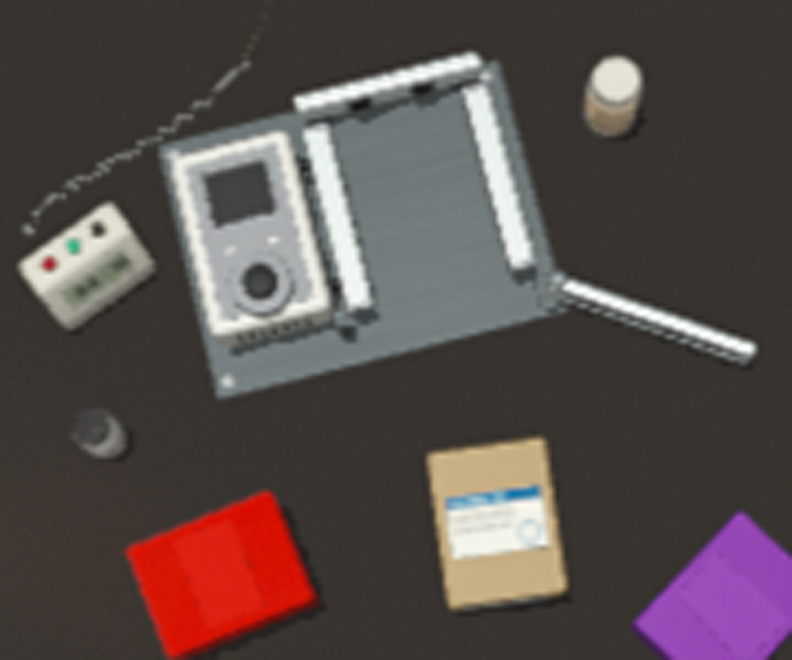

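View pics/scenec.png

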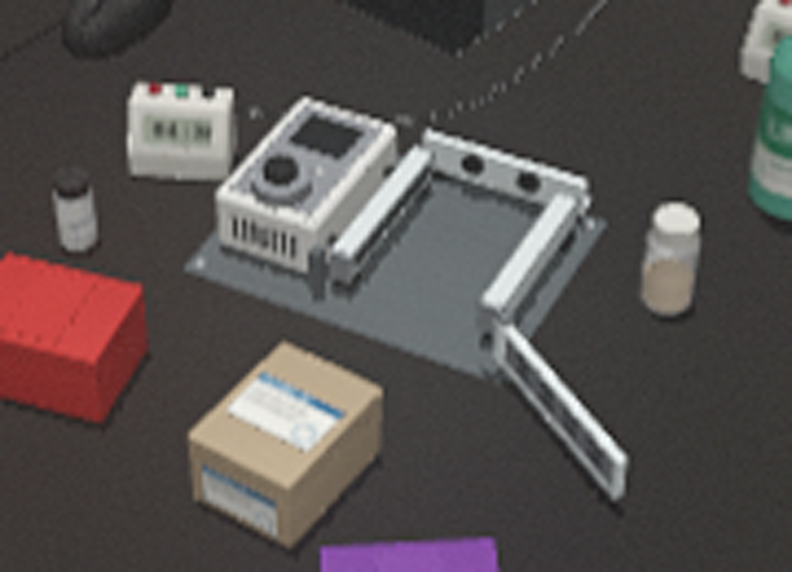

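The crop confirms the brown, labelled carton at (293,234), standing before the mouth. The gate is swung wide to the right, with its tip at about (351,193). Next I'll measure.

```bash
cat > meas.py <<'E'
from h import *
import sys
def carton(t,n="top",near=(293,234),r=60):
    hsv=cv2.cvtColor(t.copy(),cv2.COLOR_RGB2HSV)
    m=((hsv[...,0]>8)&(hsv[...,0]<28)&(hsv[...,1]>50)&(hsv[...,2]>140)).astype(np.uint8)
    m=cv2.morphologyEx(m,cv2.MORPH_CLOSE,np.ones((9,9),np.uint8))
    cs,_=cv2.findContours(m,cv2.RETR_EXTERNAL,cv2.CHAIN_APPROX_NONE)
    c=min((c for c in cs if cv2.contourArea(c)>300),key=lambda c:np.hypot(*(c.mean((0,1))-near)))
    w=ray(n,c.reshape(-1,2),0.05)[:,:2]
    (cx,cy),(a,b),ang=cv2.minAreaRect((w*1000).astype(np.float32))
    if a<b: ang+=90; a,b=b,a
    ang=(ang+90)%180-90
    return np.array([cx,cy]),(a,b),ang,cv2.contourArea(c)
E
python3 - <<'E'
from meas import *
t=cv2.imread("pics/top0.png")[:,:,::-1];s=cv2.imread("pics/scene0.png")[:,:,::-1]
print(carton(t))
f=lambda p:(np.array(p)/4.4+[180,115]-.4)
g=lambda p:(np.array(p)/4.4+[210,130]-.4)
# top: landmarks (pix crop, disch xyz mm)
L=[((261,281),(38,105,49)),  # key
((372,308),(13,44,33)),((304,126),(133,58,33)),((328,123),(133,44,33)),((345,315),(13,58,33)),
((534,262),(13,-58,33)),((511,268),(13,-44,33)),((464,90),(133,-44,33)),((486,85),(133,-58,33)),
((170,155),(132,142,46)),((285,132),(132,68,46)),((328,314),(16,68,46)),((213,335),(16,142,46)),
((557,283),(-2,-68,46))]
W=np.array([ray("top",f(p),d[2]/1000)[0,:2]*1000 for p,d in L]); D=np.array([d[:2] for p,d in L],float)
def fit(D,W):
    a,b=D-D.mean(0),W-W.mean(0)
    th=np.arctan2((a[:,0]*b[:,1]-a[:,1]*b[:,0]).sum(),(a*b).sum())
    R=np.array([[np.cos(th),-np.sin(th)],[np.sin(th),np.cos(th)]]); o=W.mean(0)-R@D.mean(0); return th,R,o
th,R,o=fit(D,W); print("top th",th,np.degrees(th),"o",o); print((W-(D@R.T+o)).round(1).tolist())
for p,z in (((755,345),40),((750,357),40),((615,75),66),((98,428),52)): 
    w=ray("top",f(p),z/1000)[0,:2]*1000; print(p,w,(w-o)@R)
L2=[((281,172),(38,105,50)),((220,197),(16,142,46)),((312,97),(132,142,46)),((398,135),(132,68,46)),((307,232),(16,68,46)),
((330,247),(13,58,33)),((357,260),(13,44,33)),((482,300),(13,-44,33)),((506,312),(13,-58,33)),]
W2=np.array([ray("scene",g(p),d[2]/1000)[0,:2]*1000 for p,d in L2]); D2=np.array([d[:2] for p,d in L2],float)
th2,R2,o2=fit(D2,W2); print("scene",np.degrees(th2),o2,(W2-(D2@R2.T+o2)).round(1).tolist())
w=ray("scene",g((627,460)),.04)[0,:2]*1000;print(w,(w-o2)@R2)
for q in ((290,345),(382,390),(290,487),(190,435)): 
    w=ray("scene",g(q),.05)[0,:2]*1000;print("carton",w,(w-o2)@R2)
E
```

```text
(array([475.35308838,  25.47205353]), (91.08633422851562, 69.5624008178711), 6.866368293762207, 886.5)
top th 0.22105166320621591 12.665327356063479 o [607.03744608  52.17601064]
[[3.2, 0.2], [-0.6, -0.5], [1.3, -0.3], [-0.2, -1.5], [-1.4, 2.3], [3.1, 0.0], [2.8, 0.4], [-0.7, -0.0], [-0.9, -0.0], [0.6, -1.0], [-3.1, 0.7], [-4.1, 1.3], [1.0, -1.6], [-0.9, 0.1]]
(755, 345) [ 579.53980036 -132.30807385] [ -67.27776544 -173.9660893 ]
(750, 357) [ 572.28795498 -128.97097214] [ -73.62147565 -169.12017864]
(615, 75) [741.6315664  -52.34800535] [ 108.4015976  -131.49121941]
(98, 428) [536.67549572 260.69054316] [-22.93183724 218.86809994]
scene 12.713308329745354 [606.88975674  50.21913265] [[8.5, 10.3], [-1.7, -5.3], [0.9, -5.1], [-9.9, -2.7], [-7.6, 3.0], [3.0, 3.4], [1.6, -3.5], [3.6, 1.9], [1.5, -1.8]]
[ 576.30388694 -132.23201156] [ -69.98854221 -171.24695446]
carton [515.709233    60.71653933] [-86.63489858  30.30639876]
carton [522.38099687  -2.7014745 ] [-94.08328255 -33.02509804]
carton [434.47686199 -12.81679713] [-182.05841885  -23.54711969]
carton [426.92768934  54.29282811] [-174.65350939   43.57857677]
```

Request:
send_rows --pt "0.4 0 0 0 0.1755" --pt "0.4 0 0 0 0.1755" --pt "0.4 0 0 0 0.1755" --pt "0.4 0 0 0 0.1755" --pt "0.4 0 0 0 0.1755" --pt "0.4 0 0 0 0.1755" --pt "0.4 0 0 0 0.1755" --pt "0.4 0 0 0 0.1755" --squeeze 20

```text
clock: 1.15
position: [0.2571, 0.514, 0.1969]
ee_rot: [0.0, 0.989, -0.151, -0.0]
contact_force: [-0.3, 0.5, 0.8]
width: 0.0343
```

Request:
send_rows --pt "0.4 0 0 0 0.1755" --pt "0.4 0 0 0 0.1755" --pt "0.4 0 0 0 0.1755" --pt "0.4 0 0 0 0.1755" --pt "0.4 0 0 0 0.1755" --pt "0.4 0 0 0 0.1755" --pt "0.4 0 0 0 0"

```text
clock: 2.02
position: [0.2571, 0.5141, 0.197]
ee_rot: [0.0, 0.781, -0.624, 0.0]
contact_force: [0.2, 0.6, -0.0]
width: 0.0341
```

```bash
cat >> h.py <<'E'
O=np.array([.607,.0515]); TH=np.radians(12.67); RL=np.array([[np.cos(TH),-np.sin(TH)],[np.sin(TH),np.cos(TH)]])
from scipy.spatial.transform import Rotation as Ro
def lane(w): return (np.array(w)[:2]-O)@RL
def st():
    s=manip.get_state(); q=np.array(s["ee_rot"]); R=Ro.from_quat(q[[1,2,3,0]]).as_matrix()
    print("t",round(s["clock"],2),"pos",np.round(s["position"],4),"lane",lane(s["position"]).round(4),"xyaw",np.degrees(np.arctan2(R[1,0],R[0,0])).round(2),"tilt",np.round(R[:,2],3),"F",np.round(s["contact_force"],2),"w",round(s["width"],4),"q1,6",np.round(s["qpos"][[0,5]],2))
    return s,R
def to(lx,ly,z):
    s,R=st(); w=O+RL@np.array([lx,ly]); d=np.r_[w,z]-np.array(s["position"]); print("tool shift",(R.T@d).round(4)); return R.T@d
E
python3 -c "
from h import *
to(-.215,0.003,.197)
T=np.array(manip.calibration('wrist')['camera_from_world']);s,R=st();print('cam in tool',R.T@(-T[:3,:3].T@T[:3,3]-np.array(s['position'])))"
```

```text
t 2.02 pos [0.2571 0.5141 0.197 ] lane [-0.2399  0.5281] xyaw -77.23 tilt [-0.    -0.001 -1.   ] F [ 0.25  0.59 -0.05] w 0.0341 q1,6 [0.99 2.33]
tool shift [ 5.251e-01 -2.400e-02  2.000e-04]
t 2.02 pos [0.2571 0.5141 0.197 ] lane [-0.2399  0.5281] xyaw -77.23 tilt [-0.    -0.001 -1.   ] F [ 0.25  0.59 -0.05] w 0.0341 q1,6 [0.99 2.33]
cam in tool [ 0.00022283 -0.07615252 -0.17581844]
```

Request:
send_rows --pt "0.4 0.02 0 0 0" --pt "0.4 0.045 -0.003 0 0" --pt "0.4 0.045 -0.003 0 0" --pt "0.4 0.045 -0.003 0 0" --pt "0.4 0.045 -0.003 0 0" --pt "0.4 0.045 -0.003 0 0" --pt "0.4 0.045 -0.003 0 0" --pt "0.4 0.045 -0.003 0 0"

```text
clock: 3.02
position: [0.3506, 0.1895, 0.1973]
ee_rot: [0.0, 0.781, -0.624, 0.0]
contact_force: [0.5, -0.0, 0.1]
width: 0.034
```

Request:
send_rows --pt "0.4 0.045 -0.003 0 0" --pt "0.4 0.045 0 0 0" --pt "0.4 0.045 0 0.01 0" --pt "0.4 0.035 0 0.03 0" --pt "0.4 0.02 0 0.04 0" --pt "0.4 0 0 0.03 0" --pt "0.4 0 0 0 0"

```text
clock: 3.9
position: [0.3925, 0.0069, 0.0857]
ee_rot: [0.002, 0.781, -0.625, -0.002]
contact_force: [0.0, 0.6, 0.8]
width: 0.034
```

```bash
python3 -c "
from h import *
to(-.215,0.003,.03)
im=manip.get_image('wrist');cv2.imwrite('pics/w1.png',im[:,:,::-1])
im=manip.get_image('top');cv2.imwrite('pics/t1.png',im[:,:,::-1])"
```

```text
t 3.9 pos [0.3925 0.0069 0.0857] lane [-0.2191  0.0035] xyaw -77.34 tilt [-0.006  0.001 -1.   ] F [0.01 0.58 0.81] w 0.034 q1,6 [-0.16  1.19]
tool shift [ 0.0006 -0.0044  0.0557]
```

View pics/w1.png

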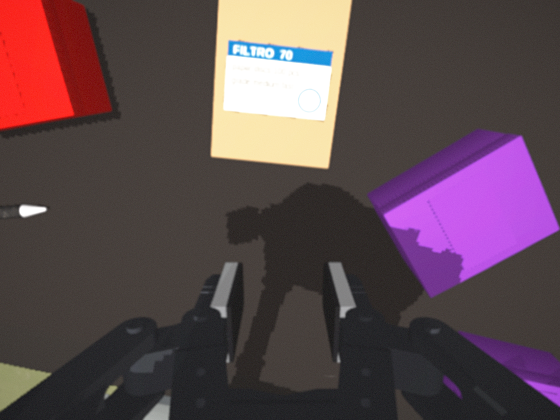

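View pics/t1.png

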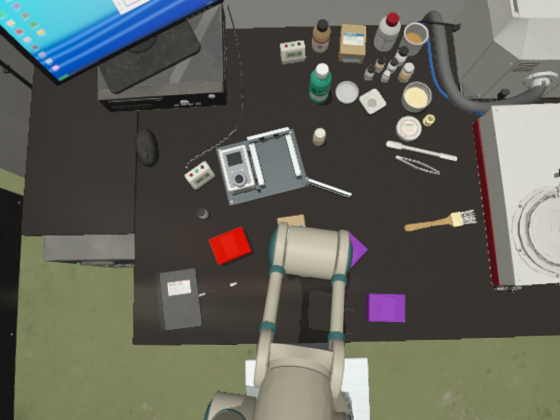

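```bash
cat >> h.py <<'E'
def W(name):
    c=manip.calibration('wrist'); im=manip.get_image('wrist'); cv2.imwrite(f'pics/{name}.png',im[:,:,::-1]); np.save(f'pics/{name}.npy',c['camera_from_world']); return c,im
E
python3 -c "
from h import *
c=manip.calibration('wrist')
for p in ((212,157),(328,167),(351,0),(219,0)): print(lane(ray('wrist',p,.05,c)[0])*1000)"
```

```text
[-173.90889503   44.04970135]
[-179.83274897  -24.05153524]
[-91.05028169 -33.12619083]
[-91.10674606  36.09048828]
```

Request:
send_rows --pt "0.4 0 0 0.025 0" --pt "0.4 0 0 0.025 0" --pt "0.4 0 0 0.005 0" --pt "0.4 0 -0.005 0 0" --pt "0.4 0 0 0 0"

```text
clock: 4.62
position: [0.4025, 0.0083, 0.0335]
ee_rot: [-0.001, 0.781, -0.625, 0.002]
contact_force: [0.0, 0.2, 0.9]
width: 0.0339
```

Request:
send_rows --pt "0.4 -0.003 0 0.008 0" --pt "0.4 0 -0.01 0 0" --pt "0.4 0 -0.006 0 0" --pt "0.4 0 -0.006 0 0" --pt "0.4 0 -0.006 0 0" --pt "0.4 0 -0.006 0 0" --pt "0.4 0 -0.006 0 0" --pt "0.4 0 0 0 0"

```text
clock: 5.62
position: [0.4395, 0.0201, 0.0243]
ee_rot: [-0.0, 0.781, -0.625, 0.0]
contact_force: [0.4, 0.5, -0.7]
width: 0.0343
```

```bash
python3 -c "
from h import *
st(); W('w2')"
```

```text
t 5.62 pos [0.4395 0.0201 0.0243] lane [-0.1703  0.0061] xyaw -77.34 tilt [ 0.  0. -1.] F [ 0.35  0.48 -0.75] w 0.0343 q1,6 [-0.11  1.24]
```

View pics/w2.png

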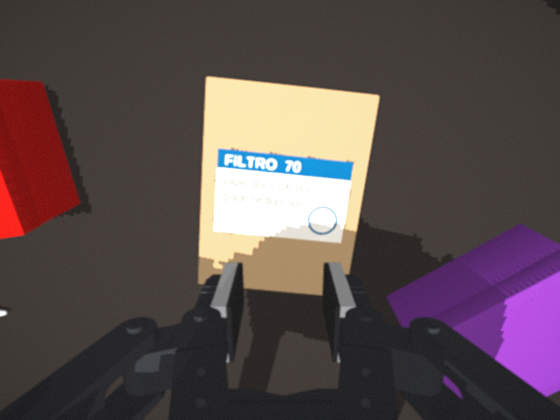

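```bash
cat >> h.py <<'E'
def box(name,pts,z=.05):
    c=dict(manip.calibration('wrist')); c['camera_from_world']=np.load(f'pics/{name}.npy')
    q=np.array([lane(r)*1000 for r in ray('wrist',pts,z,c)]); print(q.round(1).tolist()); return q
E
python3 -c "
from h import *
box('w2',[(207,77),(378,96),(352,296),(198,284)])"
```

```text
[[-86.9, 35.2], [-93.9, -31.6], [-182.7, -26.4], [-176.4, 44.7]]
```

```bash
python3 -c "
from h import *
for y in (.023,-.011):
  for dx in (-.011,0,.011):
    for z in (.024,.045,.064):
      w=O+RL@np.array([-.1703+dx,y]); print(y,dx,z,proj('wrist',[*w,z])[0].round(0))"
python3 - <<'E'
import cv2
im=cv2.imread('pics/w2.png');cv2.imwrite('pics/w2c.png',cv2.resize(im[220:400,160:400],None,fx=3.2,fy=3.2,interpolation=cv2.INTER_CUBIC))
E
```

```text
0.023 -0.011 0.024 [251. 267.]
0.023 -0.011 0.045 [247. 287.]
0.023 -0.011 0.064 [243. 309.]
0.023 0 0.024 [250. 248.]
0.023 0 0.045 [246. 266.]
0.023 0 0.064 [242. 286.]
0.023 0.011 0.024 [249. 228.]
0.023 0.011 0.045 [245. 244.]
0.023 0.011 0.064 [241. 262.]
-0.011 -0.011 0.024 [315. 267.]
-0.011 -0.011 0.045 [318. 287.]
-0.011 -0.011 0.064 [323. 309.]
-0.011 0 0.024 [315. 248.]
-0.011 0 0.045 [319. 266.]
-0.011 0 0.064 [323. 286.]
-0.011 0.011 0.024 [316. 228.]
-0.011 0.011 0.045 [320. 244.]
-0.011 0.011 0.064 [324. 262.]
```

View pics/w2c.png

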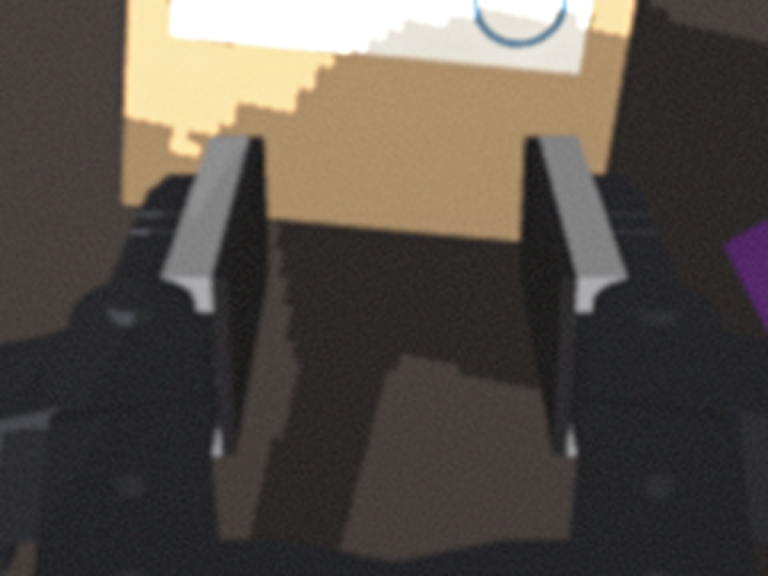

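```bash
python3 -c "
from h import *
im=manip.get_image('scene');crop(im,180,130,380,280,4,'pics/s2.png')
w=O+RL@np.array([-.1703,.0061])
for z in (.0243,.06,.1): print(z,(proj('scene',[*w,z])[0]-[180,130])*4)"
```

```text
0.0243 [348.31557918 438.55943571]
0.06 [346.24371427 397.95594743]
0.1 [343.80982504 350.2046735 ]
```

View pics/s2.png

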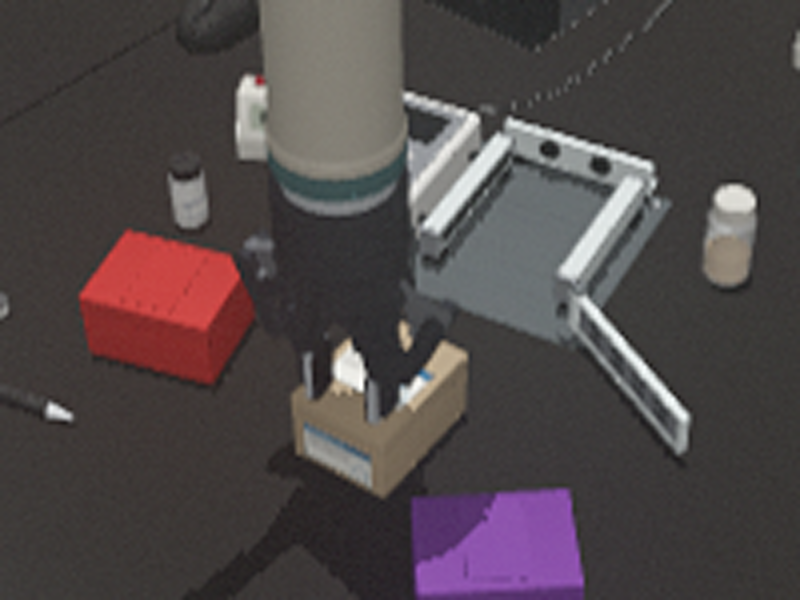

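Both the wrist and scene views show the fingertips hovering just above the carton, at z ≈ 0.055. The real tips therefore sit about 30 mm higher than the reported TCP. The carton hasn't been touched, so I'll back off and lower in steps while checking.

Request:
send_rows --pt "0.4 0 0 -0.006 0" --pt "0.4 0 0.02 0 0" --pt "0.4 0 0.025 0 0" --pt "0.4 0 0 0.01 0" --pt "0.4 0 0 0.01 0" --pt "0.4 0 0 0 0"

```text
clock: 6.48
position: [0.3953, 0.0103, 0.0095]
ee_rot: [0.0, 0.781, -0.625, -0.001]
contact_force: [0.5, 0.1, -0.4]
width: 0.0342
```

```bash
python3 -c "
from h import *
st()
c,im=W('w3');crop(im,160,150,400,330,3.2,'pics/w3c.png')
im=manip.get_image('scene');crop(im,220,180,320,255,8,'pics/s3.png')
w=O+RL@lane(manip.get_state()['position'])
for z in (0,.01,.02,.03,.04,.05,.06): print(z,[((proj('scene',[*(w+RL@np.array([-.0,y])),z])[0]-[220,180])*8).round(0).tolist() for y in (.024,-.024)])"
```

```text
t 6.47 pos [0.3953 0.0103 0.0095] lane [-0.2156  0.0062] xyaw -77.35 tilt [-0.001  0.    -1.   ] F [ 0.54  0.06 -0.39] w 0.0342 q1,6 [-0.15  1.2 ]
0 [[236.0, 600.0], [373.0, 659.0]]
0.01 [[234.0, 579.0], [372.0, 638.0]]
0.02 [[232.0, 557.0], [371.0, 616.0]]
0.03 [[230.0, 535.0], [369.0, 593.0]]
0.04 [[228.0, 512.0], [368.0, 571.0]]
0.05 [[226.0, 489.0], [367.0, 548.0]]
0.06 [[224.0, 466.0], [366.0, 525.0]]
```

View pics/s3.png

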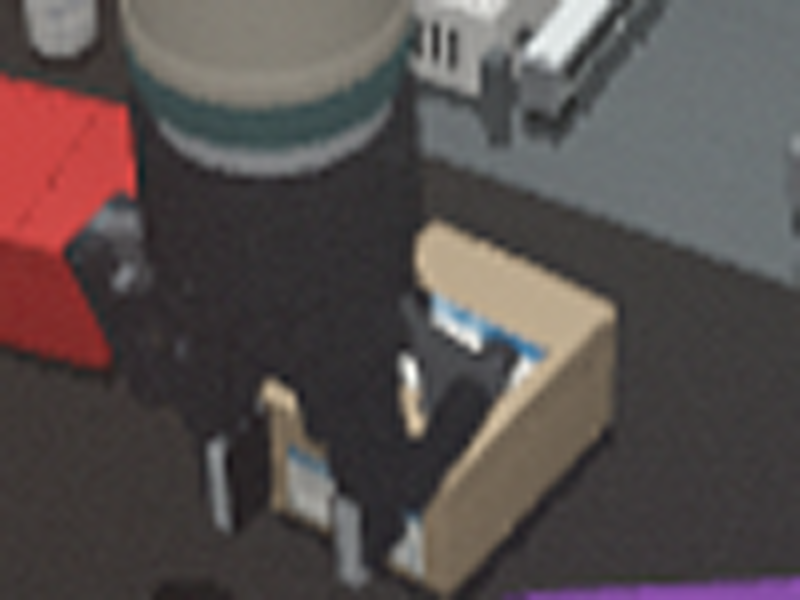

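View pics/w3c.png

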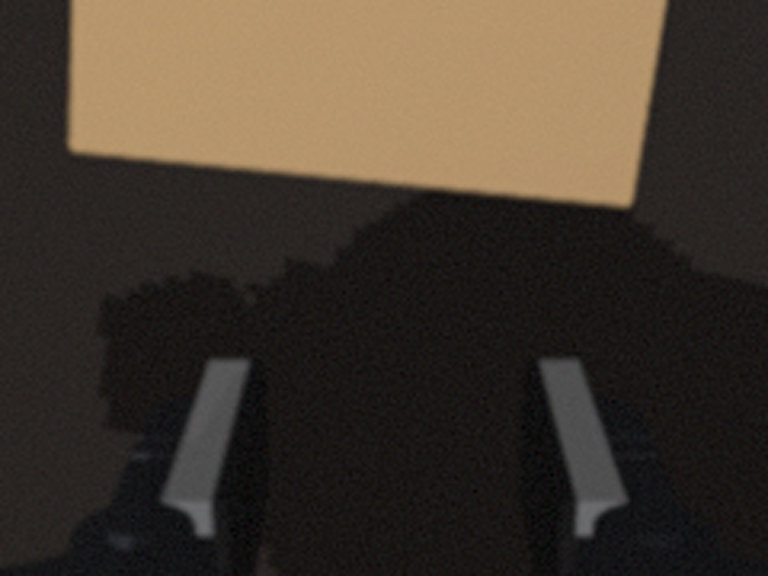

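Request:
send_rows --pt "0.4 0 0 0.005 0" --pt "0.4 0 0 0.003 0" --pt "0.4 0 0 0 0"

```text
clock: 6.95
position: [0.3948, 0.0103, 0.002]
ee_rot: [0.0, 0.781, -0.625, -0.0]
contact_force: [-0.1, 1.2, -1.7]
width: 0.0343
```

Request:
send_rows --pt "0.4 0 0 0.004 0" --pt "0.4 0 0 0 0"

```text
clock: 7.2
position: [0.3948, 0.0103, -0.0019]
ee_rot: [0.0, 0.781, -0.625, -0.0]
contact_force: [-0.7, 0.4, -0.1]
width: 0.0342
```

```bash
python3 -c "
from h import *
st()
im=manip.get_image('scene');crop(im,220,180,320,255,8,'pics/s4.png')"
```

```text
t 7.2 pos [ 0.3948  0.0103 -0.0019] lane [-0.2161  0.0063] xyaw -77.35 tilt [-0.  0. -1.] F [-0.72  0.35 -0.1 ] w 0.0342 q1,6 [-0.15  1.2 ]
```

View pics/s4.png

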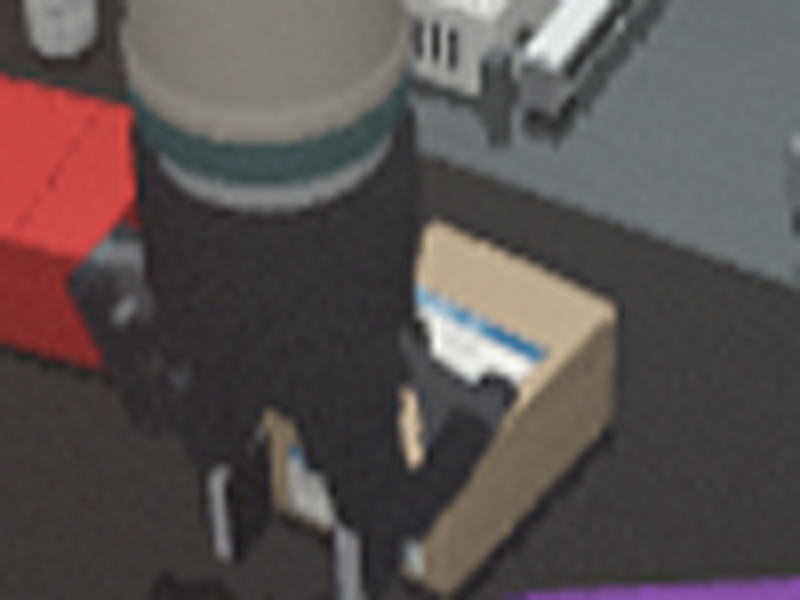

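Request:
send_rows --pt "0.25 0 0 -0.005 0" --pt "0.25 0 -0.01 0 0" --pt "0.25 0 -0.006 0 0" --pt "0.25 0 -0.006 0 0" --pt "0.25 0 -0.006 0 0" --pt "0.25 0 -0.006 0 0" --pt "0.25 0 -0.006 0 0" --pt "0.25 0 0 0 0"

```text
clock: 8.25
position: [0.4348, 0.019, 0.0033]
ee_rot: [-0.0, 0.781, -0.625, 0.0]
contact_force: [-0.6, 0.0, -0.8]
width: 0.0212
```

```bash
python3 -c "
from h import *
st(); W('w5')"
```

```text
t 8.25 pos [0.4348 0.019  0.0033] lane [-0.1751  0.0061] xyaw -77.34 tilt [ 0.001  0.    -1.   ] F [-0.59  0.01 -0.84] w 0.0212 q1,6 [-0.12  1.23]
```

View pics/w5.png

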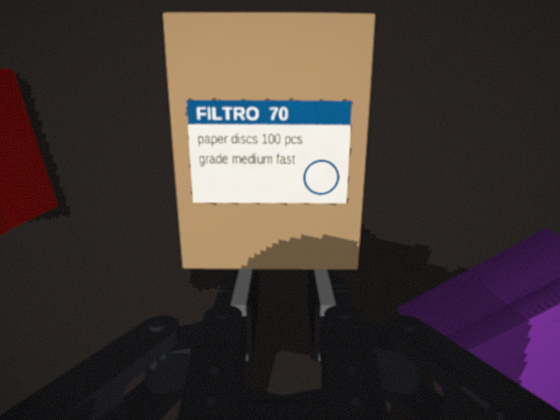

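```bash
python3 -c "
from h import *
box('w5',[(164,14),(375,15),(357,269),(182,268)])"
```

```text
[[-73.4, 43.8], [-73.8, -23.7], [-163.2, -23.1], [-162.8, 45.1]]
```

Request:
send_rows --pt "0.25 0 -0.002 0 0" --pt "0.25 0.0013 -0.006 0 0" --pt "0.25 0.0013 -0.006 0 0" --pt "0.25 0.0013 -0.006 0 0" --pt "0.25 0.0013 -0.006 0 0" --pt "0.25 0.0013 -0.006 0 0" --pt "0.25 0.0013 -0.006 0 0" --pt "0.25 0 0 0 0"

```text
clock: 9.3
position: [0.4738, 0.0197, 0.0033]
ee_rot: [-0.0, 0.781, -0.625, 0.0]
contact_force: [-0.7, 0.3, -0.2]
width: 0.0211
```

```bash
python3 -c "
from h import *
st(); W('w6')"
```

```text
t 9.3 pos [0.4738 0.0197 0.0033] lane [-0.1369 -0.0019] xyaw -77.35 tilt [ 0.001  0.    -1.   ] F [-0.65  0.31 -0.21] w 0.0211 q1,6 [-0.11  1.24]
```

View pics/w6.png

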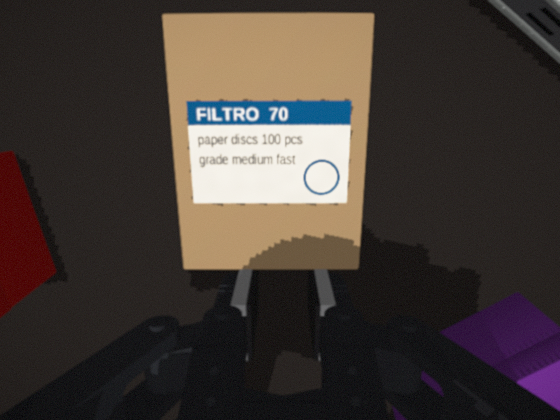

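Request:
send_rows --pt "0.25 0.0005 -0.006 0 0" --pt "0.25 0.0005 -0.006 0 0" --pt "0.25 0.0005 -0.006 0 0" --pt "0.25 0.0005 -0.006 0 0" --pt "0.25 0.0005 -0.006 0 0" --pt "0.25 0 0 0 0"

```text
clock: 10.1
position: [0.5035, 0.0239, 0.0033]
ee_rot: [-0.0, 0.781, -0.625, 0.0]
contact_force: [0.4, 0.4, 0.1]
width: 0.0213
```

```bash
python3 -c "
from h import *
st(); W('w7')"
```

```text
t 10.1 pos [0.5035 0.0239 0.0033] lane [-0.107  -0.0043] xyaw -77.35 tilt [ 0.001  0.    -1.   ] F [0.41 0.44 0.06] w 0.0213 q1,6 [-0.09  1.26]
```

View pics/w7.png

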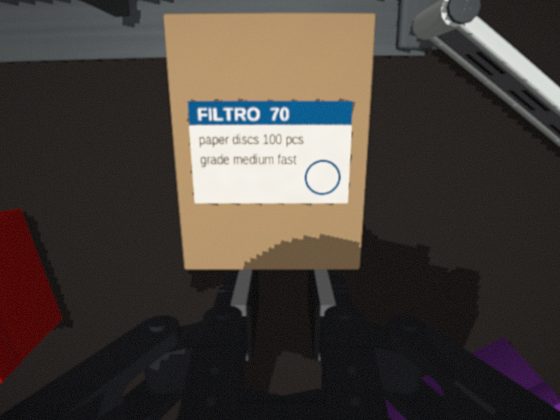

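```bash
python3 -c "
from h import *
box('w7',[(462,10)],.046); box('w7',[(10,61),(160,58),(390,53),(415,52)],0.0);box('w7',[(165,14),(375,14),(360,269),(184,268)])"
```

```text
[[-2.9, -64.0]]
[[-13.8, 122.6], [-13.7, 51.6], [-11.7, -53.5], [-11.1, -65.0]]
[[-5.3, 33.1], [-5.4, -34.1], [-95.1, -34.7], [-94.7, 33.9]]
```

Request:
send_rows --pt "0.25 0 0.015 0 0" --pt "0.25 0 0 -0.04 0" --pt "0.25 0 0 -0.05 0" --pt "0.25 0 -0.02 -0.05 0" --pt "0.25 0 -0.03 0 0" --pt "0.25 0 0 0 0" --pt "0.25 0 0 0 0"

```text
clock: 11.02
position: [0.5344, 0.0313, 0.1424]
ee_rot: [0.001, 0.781, -0.625, -0.001]
contact_force: [-0.8, 0.6, 0.1]
width: 0.0213
```

```bash
python3 -c "
from h import *
st(); W('w8'); cv2.imwrite('pics/w8b.png',cv2.resize(cv2.imread('pics/w8.png'),None,fx=1.42,fy=1.42,interpolation=cv2.INTER_CUBIC))"
```

```text
t 11.03 pos [0.5344 0.0313 0.1424] lane [-0.0752 -0.0037] xyaw -77.35 tilt [-0.004  0.    -1.   ] F [-0.78  0.56  0.08] w 0.0213 q1,6 [-0.07  1.28]
```

View pics/w8b.png

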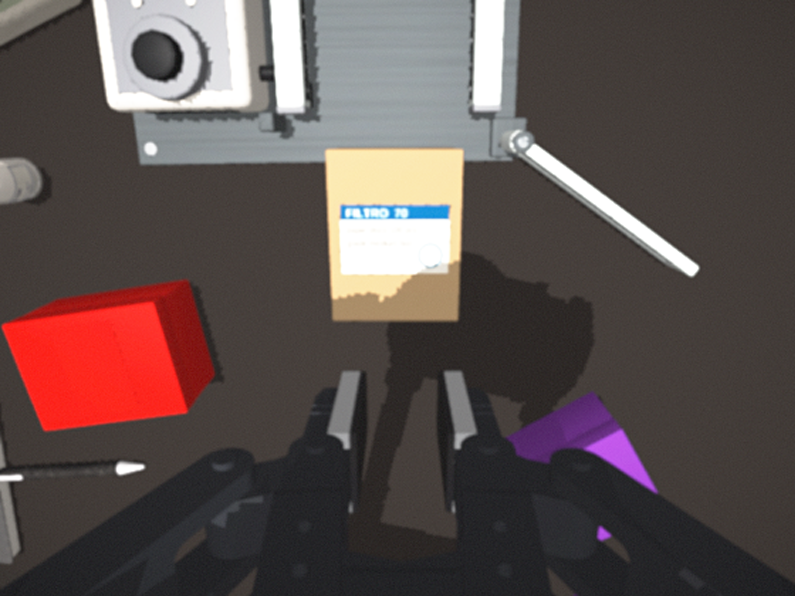

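```bash
python3 -c "
from h import *
f=lambda *p:[(a/1.42-.15,b/1.42-.15) for a,b in p]
print('bars');box('w8',f((277,111),(305,111),(473,109),(500,109),(299,2),(475,2)),.033)
print('hinge');box('w8',f((521,141)),.046)
print('key');box('w8',f((157,53)),.051)
print('gate tip');box('w8',f((694,269)),.040)
print('carton');box('w8',f((326,149),(462,149),(458,321),(333,321)))
print('plate');box('w8',f((140,165),(325,163),(465,161)),0)
"
```

```text
bars
[[13.7, 60.6], [13.6, 46.1], [14.5, -40.9], [14.5, -54.9], [64.7, 46.5], [64.6, -40.1]]
hinge
[[-1.2, -63.9]]
key
[[39.7, 112.2]]
gate tip
[[-68.8, -166.6]]
carton
[[-5.1, 33.6], [-5.1, -33.9], [-95.8, -34.8], [-95.8, 33.6]]
plate
[[-14.7, 152.8], [-14.4, 41.5], [-13.2, -41.5]]
```

Request:
send_rows --pt "0.25 0 0.03 0 -0.006" --pt "0.25 0 0.02 0.05 0" --pt "0.25 0 0 0.05 0" --pt "0.25 0 0 0.035 0" --pt "0.25 0 0 0.005 0" --pt "0.25 0 0 0 0"

```text
clock: 11.82
position: [0.4879, 0.0203, 0.0037]
ee_rot: [0.0, 0.783, -0.623, -0.0]
contact_force: [0.1, -0.3, 0.6]
width: 0.0212
```

```bash
cat >> h.py <<'E'
O=O+RL@np.array([.0008,.003]); TH=np.radians(13.0); RL=np.array([[np.cos(TH),-np.sin(TH)],[np.sin(TH),np.cos(TH)]])
E
python3 -c "
from h import *
to(-.108,-.0077,.0035)"
```

```text
t 11.82 pos [0.4879 0.0203 0.0037] lane [-0.1238 -0.0066] xyaw -77.01 tilt [-0.  0. -1.] F [ 0.11 -0.3   0.57] w 0.0212 q1,6 [-0.1   1.24]
tool shift [ 0.0011 -0.0158  0.0002]
```

Request:
send_rows --pt "0.25 0.001 -0.01 0 0" --pt "0.25 0 -0.006 0 0" --pt "0.25 -0.0007 -0.006 0 0" --pt "0.25 -0.0007 -0.006 0 0" --pt "0.25 -0.0007 -0.006 0 0" --pt "0.25 -0.0007 -0.006 0 0" --pt "0.25 -0.0005 -0.006 0 0" --pt "0.25 0 0 0 0"

```text
clock: 12.82
position: [0.5332, 0.0331, 0.0033]
ee_rot: [-0.0, 0.783, -0.622, 0.0]
contact_force: [-0.3, 0.3, 0.2]
width: 0.0211
```

```bash
python3 -c "
from h import *
st(); W('w9'); cv2.imwrite('pics/w9b.png',cv2.resize(cv2.imread('pics/w9.png'),None,fx=1.42,fy=1.42,interpolation=cv2.INTER_CUBIC))"
```

```text
t 12.82 pos [0.5332 0.0331 0.0033] lane [-0.0769 -0.0043] xyaw -77.0 tilt [ 0.001  0.    -1.   ] F [-0.26  0.31  0.19] w 0.0211 q1,6 [-0.07  1.28]
```

View pics/w9b.png

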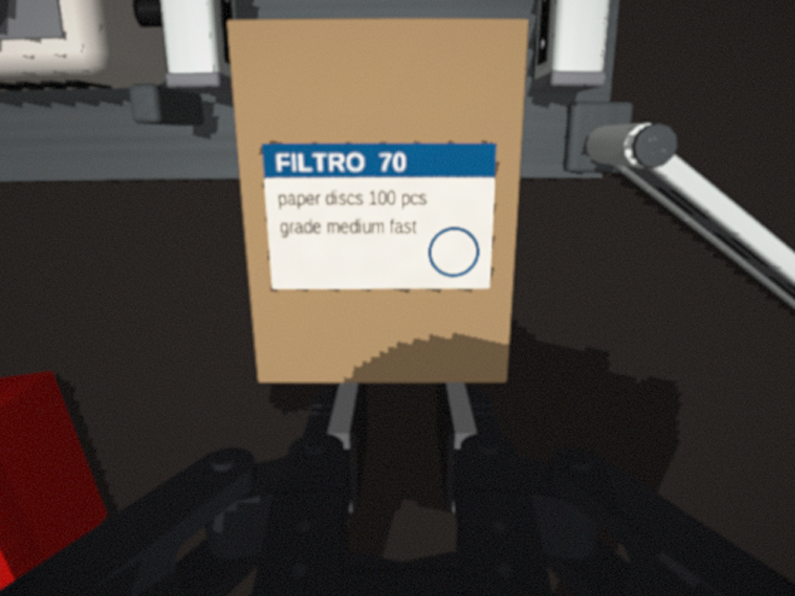

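```bash
python3 -c "
from h import *
f=lambda *p:[(a/1.42-.15,b/1.42-.15) for a,b in p]
print('bars');box('w9',f((168,74),(217,73),(551,73),(604,73),(214,2),(553,2)),.033)
print('hinge');box('w9',f((656,146)),.046)
print('carton');box('w9',f((229,20),(527,20),(507,382),(259,382)))
"
```

```text
bars
[[15.5, 56.8], [15.6, 43.8], [15.5, -43.6], [15.6, -57.6], [32.5, 43.0], [32.3, -42.8]]
hinge
[[-2.6, -67.7]]
carton
[[24.8, 34.4], [24.7, -32.8], [-64.9, -33.4], [-65.0, 34.6]]
```

```bash
python3 -c "
from h import *
f=lambda *p:[(a/1.42-.15,b/1.42-.15) for a,b in p]
for z in (.05,.065,.08): box('w9',f((605,465),(200,465),(700,540)),z)
im=manip.get_image('scene');crop(im,200,120,360,240,5,'pics/s9.png')
"
```

```text
[[-91.8, -63.9], [-91.8, 54.3], [-119.8, -97.6]]
[[-81.3, -57.0], [-81.3, 47.5], [-106.0, -86.8]]
[[-70.7, -50.1], [-70.7, 40.6], [-92.2, -76.0]]
```

View pics/s9.png

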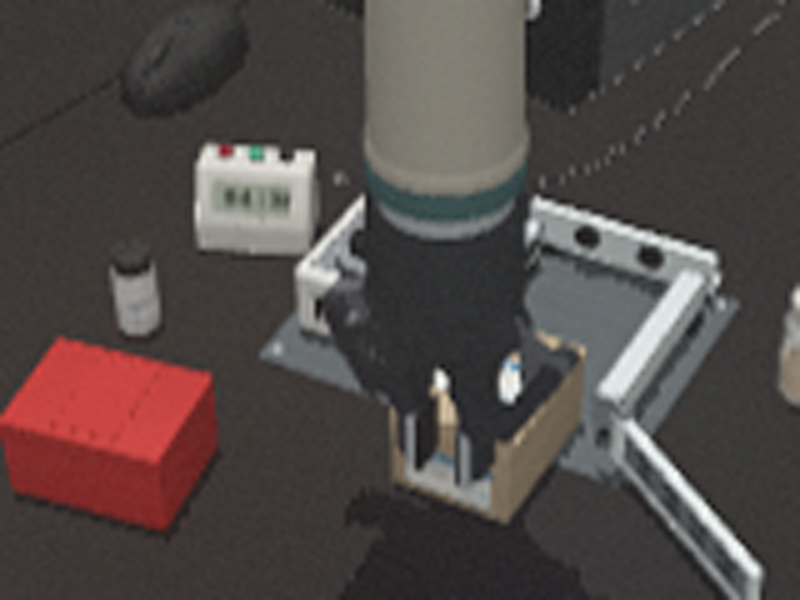

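Request:
send_rows --pt "0.25 0 -0.004 0 0" --pt "0.25 0.0002 -0.007 0 0" --pt "0.25 0.0002 -0.007 0 0" --pt "0.25 0.0002 -0.007 0 0" --pt "0.25 0 -0.007 0 0" --pt "0.25 0 -0.007 0 0" --pt "0.25 0 -0.007 0 0" --pt "0.25 0 -0.004 0 0"

```text
clock: 13.92
position: [0.5818, 0.0438, 0.0033]
ee_rot: [-0.0, 0.783, -0.623, 0.0]
contact_force: [-0.4, -0.5, 0.0]
width: 0.0217
```

```bash
python3 -c "
from h import *
st(); W('w10'); cv2.imwrite('pics/w10b.png',cv2.resize(cv2.imread('pics/w10.png'),None,fx=1.42,fy=1.42,interpolation=cv2.INTER_CUBIC))"
```

```text
t 13.93 pos [0.5818 0.0438 0.0033] lane [-0.0271 -0.0048] xyaw -77.0 tilt [ 0.  0. -1.] F [-0.38 -0.55  0.  ] w 0.0217 q1,6 [-0.04  1.3 ]
```

View pics/w10b.png

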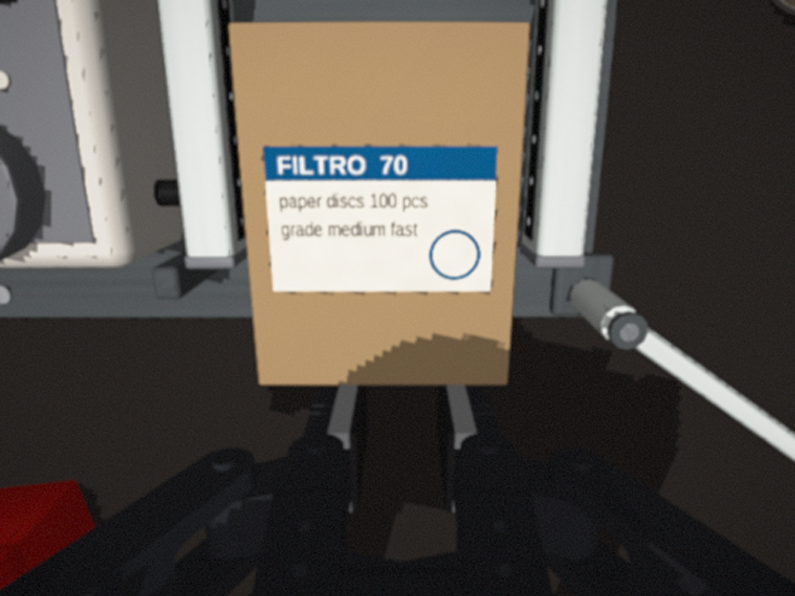

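Request:
send_rows --pt "0.25 0 -0.004 0 0" --pt "0.25 0 -0.007 0 0" --pt "0.25 0 -0.007 0 0" --pt "0.25 0 -0.007 0 0" --pt "0.25 0 -0.004 0 0"

```text
clock: 14.6
position: [0.61, 0.0503, 0.0033]
ee_rot: [-0.0, 0.783, -0.623, 0.0]
contact_force: [-0.1, -0.1, 0.6]
width: 0.0213
```

```bash
python3 -c "
from h import *
st(); W('w11'); cv2.imwrite('pics/w11b.png',cv2.resize(cv2.imread('pics/w11.png'),None,fx=1.42,fy=1.42,interpolation=cv2.INTER_CUBIC))"
```

```text
t 14.6 pos [0.61   0.0503 0.0033] lane [ 0.0019 -0.0048] xyaw -77.0 tilt [ 0.  0. -1.] F [-0.06 -0.07  0.65] w 0.0213 q1,6 [-0.03  1.31]
```

View pics/w11b.png

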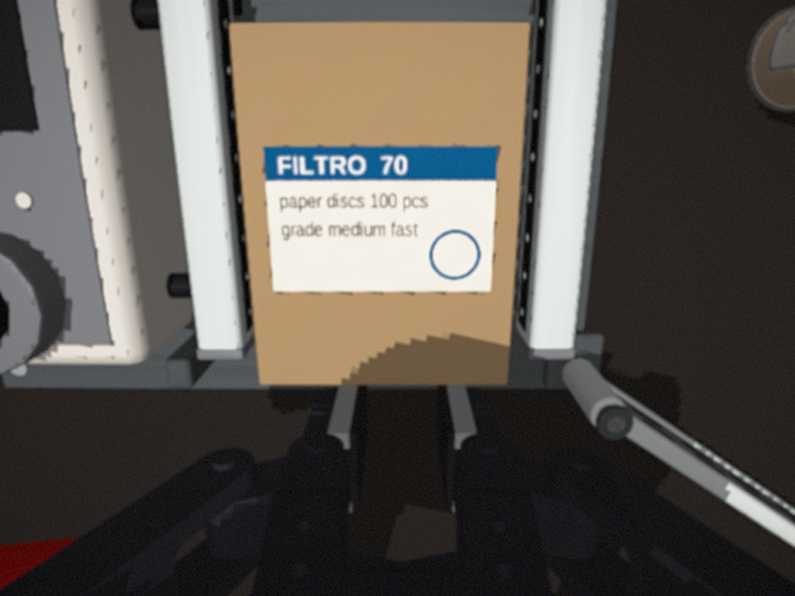

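Request:
send_rows --pt "0.25 0 -0.004 0 0" --pt "0.25 0 -0.006 0 0" --pt "0.25 0 -0.006 0 0" --pt "0.25 0 -0.004 0 0"

```text
clock: 15.15
position: [0.6294, 0.0548, 0.0033]
ee_rot: [-0.0, 0.783, -0.623, 0.0]
contact_force: [-0.7, 0.2, 0.3]
width: 0.0215
```

Request:
send_rows --pt "0.25 0 -0.004 0 0" --pt "0.25 0 -0.004 0 0" --pt "0.25 0 -0.002 0 0" --pt "0.25 0 0 0 0"

```text
clock: 15.65
position: [0.6389, 0.057, 0.0033]
ee_rot: [-0.0, 0.783, -0.623, 0.0]
contact_force: [-0.1, -0.2, -0.6]
width: 0.0215
```

```bash
python3 -c "
from h import *
st(); W('w12'); cv2.imwrite('pics/w12b.png',cv2.resize(cv2.imread('pics/w12.png'),None,fx=1.42,fy=1.42,interpolation=cv2.INTER_CUBIC))"
```

```text
t 15.65 pos [0.6389 0.057  0.0033] lane [ 0.0315 -0.0048] xyaw -77.01 tilt [ 0.  0. -1.] F [-0.1  -0.24 -0.64] w 0.0215 q1,6 [-0.02  1.32]
```

View pics/w12b.png

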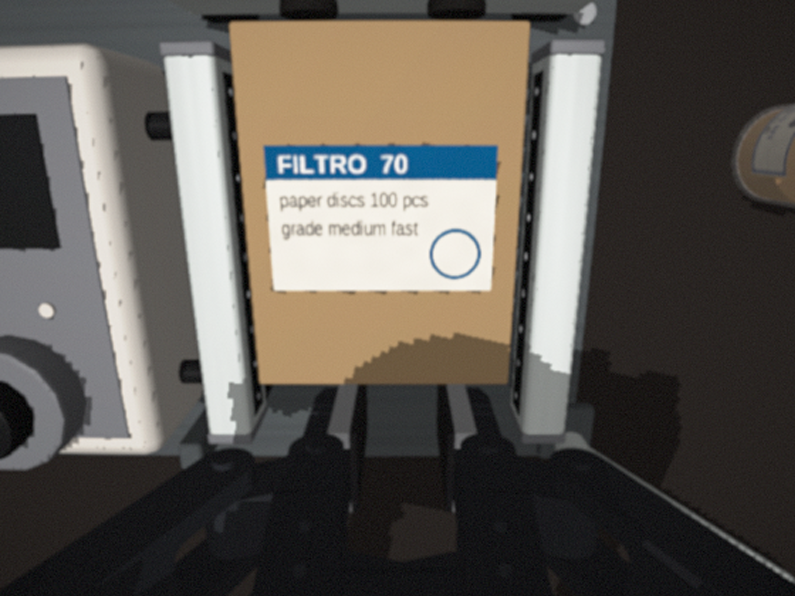

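Request:
send_rows --pt "0.25 0 -0.002 0 0" --pt "0.25 0 -0.002 0 0" --pt "0.25 0 0 0 0"

```text
clock: 16.08
position: [0.6429, 0.0579, 0.0033]
ee_rot: [-0.0, 0.783, -0.623, 0.0]
contact_force: [-0.8, 0.3, -0.5]
width: 0.0212
```

Request:
send_rows --pt "0.25 0 -0.0015 0 0" --pt "0.25 0 0 0 0"

```text
clock: 16.32
position: [0.6442, 0.0582, 0.0033]
ee_rot: [-0.0, 0.783, -0.623, 0.0]
contact_force: [0.1, 0.2, -0.9]
width: 0.0214
```

```bash
python3 -c "
from h import *
for i in range(3): st(); c,im=W('w13')
crop(im,120,0,440,240,2.5,'pics/w13b.png')"
```

```text
t 16.32 pos [0.6442 0.0582 0.0033] lane [ 0.0369 -0.0048] xyaw -77.0 tilt [ 0.  0. -1.] F [ 0.1   0.21 -0.89] w 0.0214 q1,6 [-0.02  1.33]
t 16.38 pos [0.6442 0.0582 0.0033] lane [ 0.0369 -0.0048] xyaw -77.0 tilt [ 0.  0. -1.] F [-0.82 -0.16  0.45] w 0.0213 q1,6 [-0.02  1.33]
t 16.43 pos [0.6442 0.0582 0.0034] lane [ 0.0369 -0.0049] xyaw -77.01 tilt [ 0.  0. -1.] F [ 0.48 -0.2  -0.45] w 0.0213 q1,6 [-0.02  1.33]
```

View pics/w13b.png

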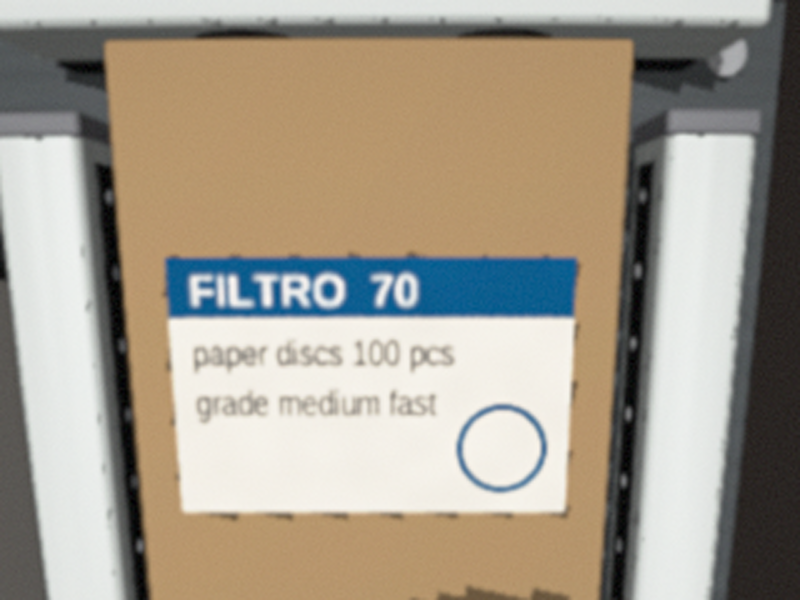

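Request:
send_rows --pt "0.25 0 -0.001 0 0" --pt "0.25 0 0 0 0"

```text
clock: 16.73
position: [0.645, 0.0584, 0.0033]
ee_rot: [-0.0, 0.783, -0.623, -0.0]
contact_force: [-0.4, 0.3, 0.4]
width: 0.0212
```

Request:
send_rows --pt "0.25 0 -0.001 0 0" --pt "0.25 0 0 0 0"

```text
clock: 16.98
position: [0.6451, 0.0584, 0.0033]
ee_rot: [0.001, 0.783, -0.623, -0.001]
contact_force: [-1.7, -0.4, 2.1]
width: 0.0215
```

Request:
send_rows --pt "0.25 0 -0.0007 0 0" --pt "0.25 0 0 0 0"

```text
clock: 17.23
position: [0.645, 0.0584, 0.0032]
ee_rot: [0.001, 0.783, -0.622, -0.001]
contact_force: [-5.2, -1.3, 3.1]
width: 0.0214
```

```bash
python3 -c "
from h import *
for i in range(3): st(); c,im=W('w14')
crop(im,120,0,440,240,2.5,'pics/w14b.png')"
```

```text
t 17.23 pos [0.645  0.0584 0.0032] lane [ 0.0378 -0.0048] xyaw -77.0 tilt [-0.003 -0.001 -1.   ] F [-5.19 -1.33  3.06] w 0.0214 q1,6 [-0.02  1.33]
t 17.27 pos [0.6451 0.0584 0.0032] lane [ 0.0378 -0.0048] xyaw -77.0 tilt [-0.003 -0.    -1.   ] F [-4.53 -1.78  3.22] w 0.0218 q1,6 [-0.02  1.33]
t 17.32 pos [0.6451 0.0584 0.0033] lane [ 0.0378 -0.0048] xyaw -77.0 tilt [-0.003 -0.    -1.   ] F [-4.03 -2.94  4.04] w 0.0211 q1,6 [-0.02  1.33]
```

View pics/w14b.png

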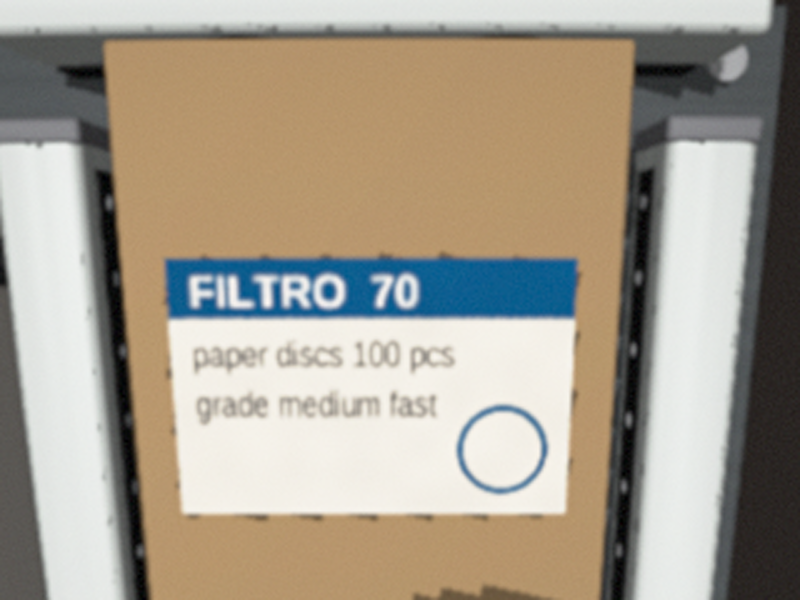

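Request:
send_rows --pt "0.25 0 0.001 0 0" --pt "0.25 0 0.002 0 0" --pt "0.25 0 0.006 0 0" --pt "0.25 0 0.012 0 0" --pt "0.25 0 0.015 0 0" --pt "0 0 0 -0.03 0" --pt "0 0 0 -0.04 0" --pt "0 0 0 -0.04 0"

```text
clock: 18.38
position: [0.6103, 0.0505, 0.1142]
ee_rot: [0.0, 0.783, -0.623, -0.0]
contact_force: [1.1, -0.2, 0.3]
width: 0.0004
```

Request:
send_rows --pt "0 0 0.04 -0.01 0" --pt "0 0 0.045 0 0" --pt "0 0 0 0 0" --pt "0 0 0 0 0"

```text
clock: 18.88
position: [0.529, 0.0315, 0.1237]
ee_rot: [-0.001, 0.782, -0.623, 0.001]
contact_force: [0.5, -0.2, -0.4]
width: 0.0
```

```bash
python3 -c "
from h import *
st(); W('w15'); cv2.imwrite('pics/w15b.png',cv2.resize(cv2.imread('pics/w15.png'),None,fx=1.42,fy=1.42,interpolation=cv2.INTER_CUBIC))
f=lambda *p:[(a/1.42-.15,b/1.42-.15) for a,b in p]
box('w8',f((600,395),(625,430),(510,443)),.05)"
```

```text
t 18.88 pos [0.529  0.0315 0.1237] lane [-0.0814 -0.005 ] xyaw -77.03 tilt [ 0.002  0.    -1.   ] F [ 0.51 -0.19 -0.45] w 0.0 q1,6 [-0.07  1.27]
[[-142.8, -120.6], [-166.2, -138.3], [-174.2, -70.3]]
```

View pics/w15b.png

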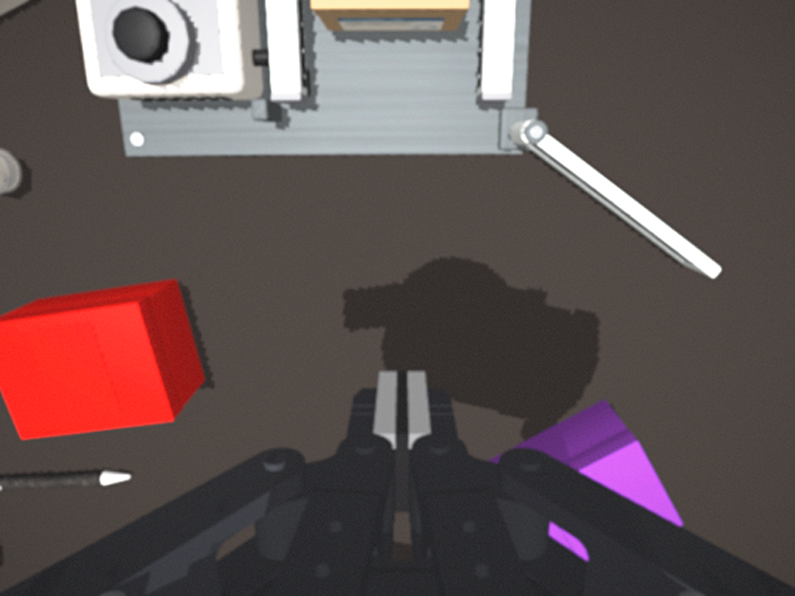

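```bash
cat > gate.py <<'E'
from h import *
H=np.array([-.002,-.068])
def fp(a,r,off): # finger centre position lane
    return H+r*np.array([-np.sin(a),np.cos(a)])+off*np.array([-np.cos(a),-np.sin(a)])
E
python3 -c "
from gate import *
f=lambda *p:[(a/1.42-.15,b/1.42-.15) for a,b in p]
h=box('w15',f((536,130)),.046)[0]; t=box('w15',f((711,265)),.04)[0]
box('w15',f((312,10),(468,10)),.05)
d=t-h; print('a',np.arctan2(-d[0],d[1]),np.hypot(*d))
box('w15',f((141,35)),.051)
to(*fp(2.53,.07,.036),.1237)
prev=None
for a in (2.53,2.4,2.2,2,1.8,1.6,1.4,1.2,1,.8,.6,.4,.2,.1,0):
  p=fp(a,.07,.015); print(a,p.round(4), None if prev is None else (-(p-prev)[::-1]).round(4)); prev=p
"
```

```text
[[-1.8, -68.0]]
[[-67.7, -165.9]]
[[48.0, 33.5], [48.0, -34.1]]
a 2.5492727115022684 118.08069652455872
[[38.9, 109.2]]
t 18.93 pos [0.5296 0.0315 0.1236] lane [-0.0808 -0.005 ] xyaw -77.01 tilt [ 0.002  0.    -1.   ] F [0.86 0.17 0.32] w -0.0002 q1,6 [-0.07  1.27]
tool shift [ 0.1409 -0.0681  0.    ]
2.53 [-0.0299 -0.1339] None
2.4 [-0.0382 -0.1297] [-0.0042  0.0083]
2.2 [-0.0498 -0.1213] [-0.0084  0.0115]
2 [-0.0594 -0.1108] [-0.0106  0.0096]
1.8 [-0.0668 -0.0985] [-0.0123  0.0074]
1.6 [-0.0715 -0.085 ] [-0.0135  0.0048]
1.4 [-0.0735 -0.0709] [-0.0142  0.002 ]
1.2 [-0.0727 -0.0566] [-0.0143 -0.0009]
1 [-0.069  -0.0428] [-0.0138 -0.0037]
0.8 [-0.0627 -0.03  ] [-0.0128 -0.0063]
0.6 [-0.0539 -0.0187] [-0.0113 -0.0088]
0.4 [-0.0431 -0.0094] [-0.0093 -0.0108]
0.2 [-0.0306 -0.0024] [-0.007  -0.0125]
0.1 [-0.0239  0.0002] [-0.0025 -0.0067]
0 [-0.017  0.002] [-0.0018 -0.0069]
```

Request:
send_rows --pt "0 0.03 -0.015 0 0" --pt "0 0.045 -0.02 0 0" --pt "0 0.045 -0.02 0 0" --pt "0 0.021 -0.013 0 0" --pt "0 0 0 0.04 0" --pt "0 0 0 0.04 0" --pt "0 0 0 0.02 0" --pt "0 0 0 0 0"

```text
clock: 19.92
position: [0.6261, -0.0902, 0.0208]
ee_rot: [0.001, 0.783, -0.622, -0.002]
contact_force: [0.3, 0.1, 0.7]
width: 0.0001
```

```bash
python3 -c "
from gate import *
to(*fp(2.53,.07,.036),-.004); W('w16')
im=manip.get_image('scene');crop(im,260,140,400,245,5.7,'pics/s16.png')"
```

```text
t 19.93 pos [ 0.6261 -0.0902  0.0208] lane [-0.0141 -0.1454] xyaw -77.0 tilt [-0.004  0.001 -1.   ] F [0.28 0.07 0.69] w 0.0001 q1,6 [-0.25  1.09]
tool shift [ 0.0007 -0.0014  0.0248]
```

View pics/w16.png

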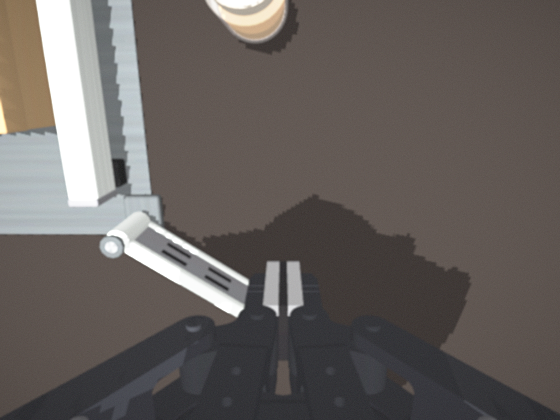

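View pics/s16.png

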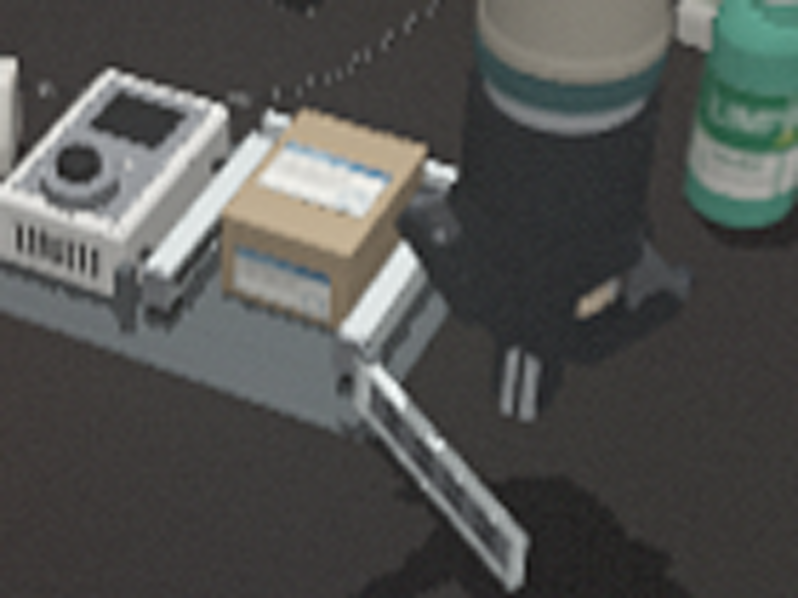

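Request:
send_rows --pt "0 0 0 0.015 0" --pt "0 0 0 0.01 0" --pt "0 0 0 0 0"

```text
clock: 20.4
position: [0.6258, -0.0903, -0.0027]
ee_rot: [0.0, 0.783, -0.623, -0.001]
contact_force: [0.3, 0.6, 0.2]
width: -0.0001
```

Request:
send_rows --pt "0 -0.006 0.008 0 0" --pt "0 -0.006 0.008 0 0" --pt "0 -0.0042 0.0083 0 0" --pt "0 -0.0042 0.0058 0 0" --pt "0 -0.0042 0.0058 0 0" --pt "0 0 0 0 0"

```text
clock: 21.15
position: [0.5858, -0.0742, -0.0014]
ee_rot: [-0.0, 0.783, -0.623, -0.0]
contact_force: [-0.6, 1.1, 3.1]
width: -0.0001
```

```bash
python3 -c "
from gate import *
to(*fp(2.2,.07,.015),-.004); W('w17')"
```

```text
t 21.15 pos [ 0.5858 -0.0742 -0.0014] lane [-0.0498 -0.1207] xyaw -77.01 tilt [ 0.  0. -1.] F [-0.64  1.05  3.13] w -0.0001 q1,6 [-0.24  1.1 ]
tool shift [ 0.0006 -0.      0.0026]
```

View pics/w17.png

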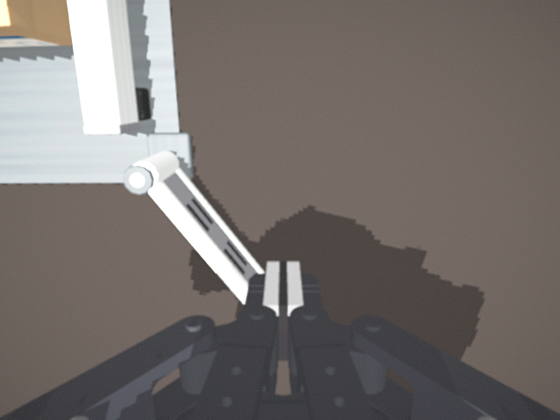

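```bash
python3 -c "
from gate import *
for z in (0,.02,.03,.04,.05): print(z,((proj('scene',[.6261,-.0902,z])[0]-[260,140])*5.7).round(0), ((proj('scene',[.5858,-.0742,z])[0]-[280,150])*8).round(0))
print(manip.get_state()['moment'])
im=manip.get_image('scene');crop(im,280,150,380,225,8,'pics/s17.png')"
```

```text
0 [504. 491.] [431. 655.]
0.02 [508. 460.] [436. 611.]
0.03 [510. 444.] [438. 589.]
0.04 [512. 428.] [440. 566.]
0.05 [514. 412.] [442. 543.]
[ 0.14391785  0.05623072 -0.04747014]
```

View pics/s17.png

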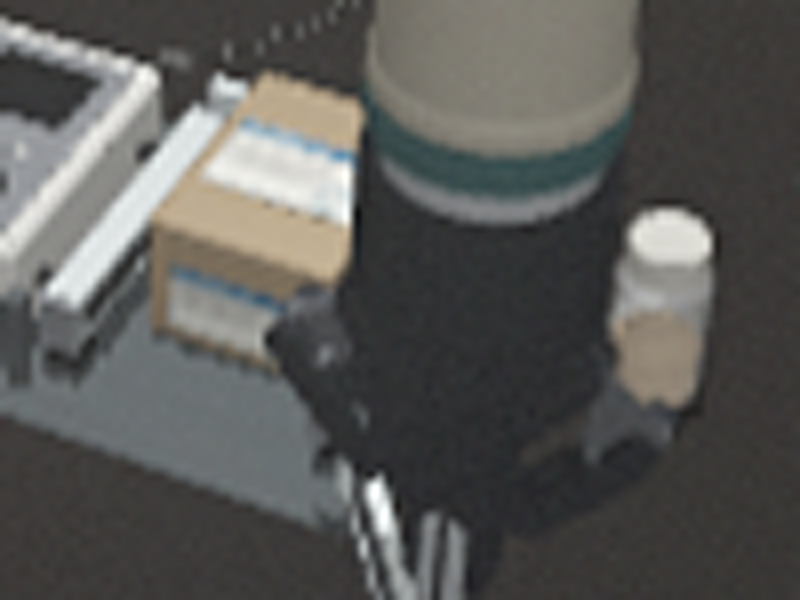

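Request:
send_rows --pt "0 0 0 -0.006 0" --pt "0 0 0 0 0"

```text
clock: 21.5
position: [0.5866, -0.0749, 0.0046]
ee_rot: [-0.0, 0.783, -0.623, 0.0]
contact_force: [0.4, 0.1, 0.5]
width: -0.0001
```

```bash
python3 -c "
from gate import *
to(*fp(2.2,.07,.015),.003)"
```

```text
t 21.5 pos [ 0.5866 -0.0749  0.0046] lane [-0.0491 -0.1216] xyaw -77.01 tilt [ 0.001 -0.    -1.   ] F [0.42 0.05 0.51] w -0.0001 q1,6 [-0.24  1.1 ]
tool shift [-0.0002  0.0007  0.0016]
```

Request:
send_rows --pt "0 -0.0053 0.0048 0 0" --pt "0 -0.0053 0.0048 0 0" --pt "0 -0.0061 0.0037 0 0" --pt "0 -0.0062 0.0037 0 0" --pt "0 -0.0067 0.0024 0 0" --pt "0 -0.0068 0.0024 0 0" --pt "0 -0.0071 0.001 0 0" --pt "0 -0.0071 0.001 0 0"

```text
clock: 22.5
position: [0.5516, -0.0302, 0.0043]
ee_rot: [-0.0, 0.783, -0.623, 0.0]
contact_force: [0.3, -0.5, 0.5]
width: 0.0003
```

```bash
python3 -c "
from gate import *
to(*fp(1.4,.07,.015),.0045);W('w18')"
```

```text
t 22.5 pos [ 0.5516 -0.0302  0.0043] lane [-0.0732 -0.0702] xyaw -77.0 tilt [ 0.  0. -1.] F [ 0.29 -0.5   0.53] w 0.0003 q1,6 [-0.18  1.16]
tool shift [ 0.0007  0.0003 -0.0002]
```

View pics/w18.png

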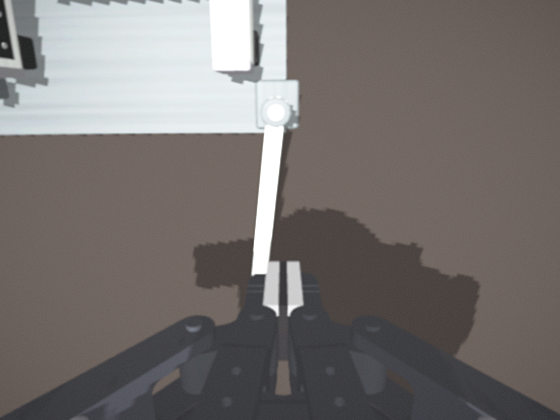

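Request:
send_rows --pt "0 -0.0071 -0.0004 0 0" --pt "0 -0.0072 -0.0005 0 0" --pt "0 -0.0069 -0.0018 0 0" --pt "0 -0.0069 -0.0019 0 0" --pt "0 -0.0064 -0.0031 0 0" --pt "0 -0.0064 -0.0032 0 0" --pt "0 -0.0056 -0.0044 0 0" --pt "0 -0.0057 -0.0044 0 0"

```text
clock: 23.55
position: [0.5593, 0.0251, 0.0043]
ee_rot: [-0.0, 0.783, -0.623, 0.0]
contact_force: [-0.0, -1.2, 0.3]
width: 0.0002
```

```bash
python3 -c "
from gate import *
to(*fp(.6,.07,.015),.0045);W('w19')"
```

```text
t 23.55 pos [0.5593 0.0251 0.0043] lane [-0.0532 -0.018 ] xyaw -77.0 tilt [ 0.  0. -1.] F [-0.03 -1.17  0.28] w 0.0002 q1,6 [-0.08  1.26]
tool shift [ 0.0007  0.0007 -0.0002]
```

View pics/w19.png

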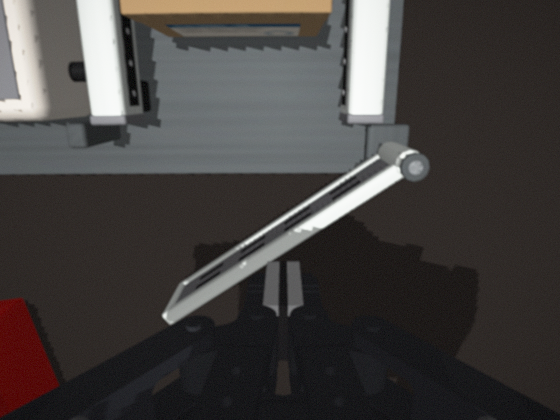

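Request:
send_rows --pt "0 -0.0046 -0.0054 0 0" --pt "0 -0.0047 -0.0054 0 0" --pt "0 -0.0035 -0.0062 0 0" --pt "0 -0.0035 -0.0063 0 0" --pt "0 -0.0025 -0.0055 0 0" --pt "0 0 0 0 0"

```text
clock: 24.35
position: [0.5834, 0.0498, 0.0042]
ee_rot: [-0.0, 0.783, -0.622, 0.0]
contact_force: [-0.2, 0.3, 1.1]
width: -0.0002
```

```bash
python3 -c "
from gate import *
to(-.017,.002,.0045);W('w20')"
```

```text
t 24.35 pos [0.5834 0.0498 0.0042] lane [-0.0242  0.0006] xyaw -76.99 tilt [ 0.  0. -1.] F [-0.19  0.32  1.08] w -0.0002 q1,6 [-0.03  1.31]
tool shift [-0.0014 -0.0072 -0.0003]
```

View pics/w20.png

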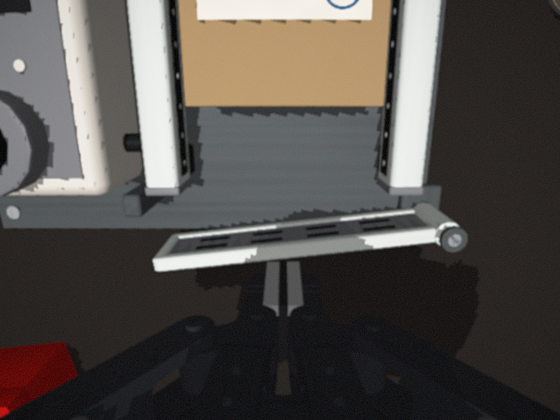

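Request:
send_rows --pt "0 0 -0.003 0 0" --pt "0 0 -0.003 0 0" --pt "0 0 0 0 0"

```text
clock: 24.78
position: [0.5892, 0.0507, 0.0044]
ee_rot: [-0.0, 0.783, -0.623, 0.0]
contact_force: [0.1, -0.3, -0.4]
width: -0.0001
```

Request:
send_rows --pt "0 0 -0.0015 0 0" --pt "0 0 0 0 0"

```text
clock: 25.02
position: [0.5903, 0.0511, 0.0043]
ee_rot: [-0.0, 0.783, -0.623, 0.0]
contact_force: [-0.4, 0.6, 0.0]
width: 0.0001
```

Request:
send_rows --pt "0 0 -0.001 0 0" --pt "0 0 0 0 0"

```text
clock: 25.28
position: [0.5913, 0.0513, 0.0043]
ee_rot: [-0.0, 0.783, -0.623, 0.0]
contact_force: [-0.5, 0.2, -0.1]
width: -0.0001
```

```bash
python3 -c "
from gate import *
to(-.017,.002,.0045);W('w21')"
```

```text
t 25.27 pos [0.5913 0.0513 0.0043] lane [-0.0162  0.0004] xyaw -77.01 tilt [ 0.  0. -1.] F [-0.45  0.24 -0.09] w -0.0001 q1,6 [-0.03  1.31]
tool shift [-0.0016  0.0008 -0.0002]
```

View pics/w21.png

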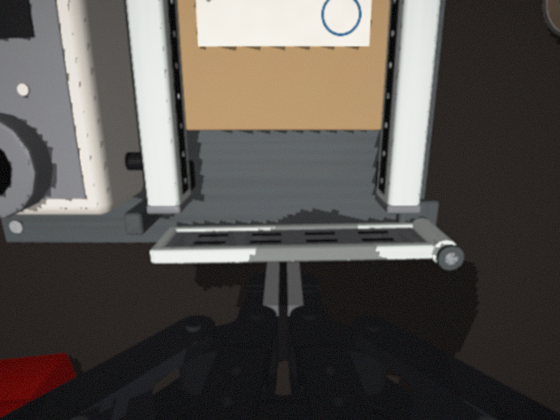

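Request:
send_rows --pt "0 0 -0.001 0 0" --pt "0 0 0 0 0"

```text
clock: 25.58
position: [0.5923, 0.0516, 0.0043]
ee_rot: [-0.0, 0.783, -0.623, 0.0]
contact_force: [-0.0, 0.6, 0.2]
width: 0.0004
```

Request:
send_rows --pt "0 0 -0.001 0 0" --pt "0 0 0 0 0"

```text
clock: 25.82
position: [0.5926, 0.0517, 0.0042]
ee_rot: [0.0, 0.783, -0.623, -0.0]
contact_force: [-1.6, -0.9, 2.1]
width: -0.0
```

Request:
send_rows --pt "0 0 -0.001 0 0" --pt "0 0 0 0 0"

```text
clock: 26.08
position: [0.5927, 0.0518, 0.0041]
ee_rot: [0.001, 0.783, -0.622, -0.001]
contact_force: [-4.1, -1.4, 2.2]
width: -0.0002
```

Request:
send_rows --pt "0 0 0.002 0 0" --pt "0 0 0.005 0 0" --pt "0 0 0.015 0 0" --pt "0 0 0.01 -0.03 0" --pt "0 0 0 -0.04 0" --pt "0 0 0 -0.05 0" --pt "0 -0.04 0 -0.01 0" --pt "0 -0.02 0 0 0"

```text
clock: 27.08
position: [0.5491, 0.1043, 0.1355]
ee_rot: [-0.001, 0.783, -0.622, 0.001]
contact_force: [0.0, -0.3, 0.4]
width: 0.0002
```

Request:
send_rows --pt "0 -0.03 -0.01 0 0" --pt "0 0 0 0 0" --pt "0 0 0 0 0"

```text
clock: 27.45
position: [0.5516, 0.1342, 0.1332]
ee_rot: [0.001, 0.783, -0.622, -0.0]
contact_force: [-0.3, 0.1, -0.5]
width: -0.0002
```

```bash
python3 -c "
from gate import *
to(.038,.105,.15); W('w22'); cv2.imwrite('pics/w22b.png',cv2.resize(cv2.imread('pics/w22.png'),None,fx=1.42,fy=1.42,interpolation=cv2.INTER_CUBIC))
im=manip.get_image('scene');crop(im,210,120,370,240,5,'pics/s22.png')
im=manip.get_image('top');crop(im,180,110,320,215,5.7,'pics/t22.png')"
```

```text
t 27.45 pos [0.5516 0.1342 0.1332] lane [-0.0362  0.09  ] xyaw -76.96 tilt [-0.002 -0.001 -1.   ] F [-0.34  0.14 -0.51] w -0.0002 q1,6 [0.12 1.46]
tool shift [-0.0149 -0.0742 -0.017 ]
```

View pics/w22b.png

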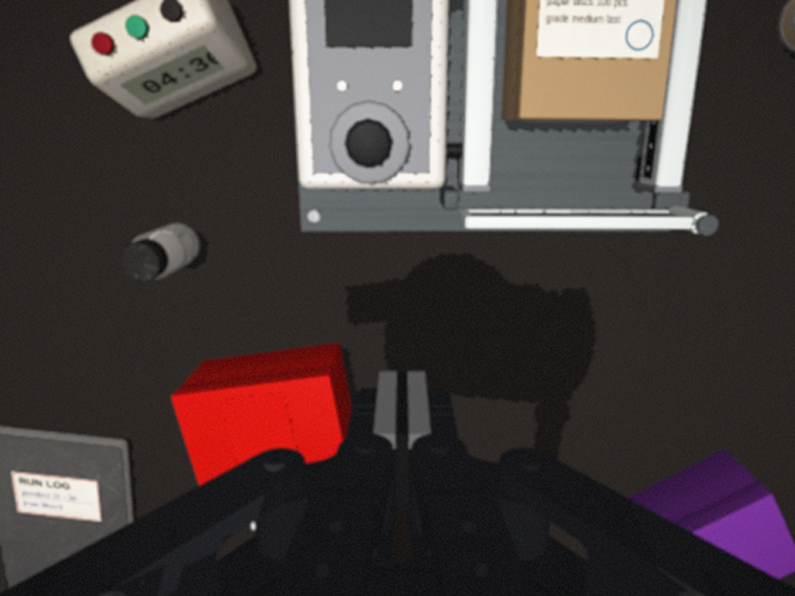

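View pics/s22.png

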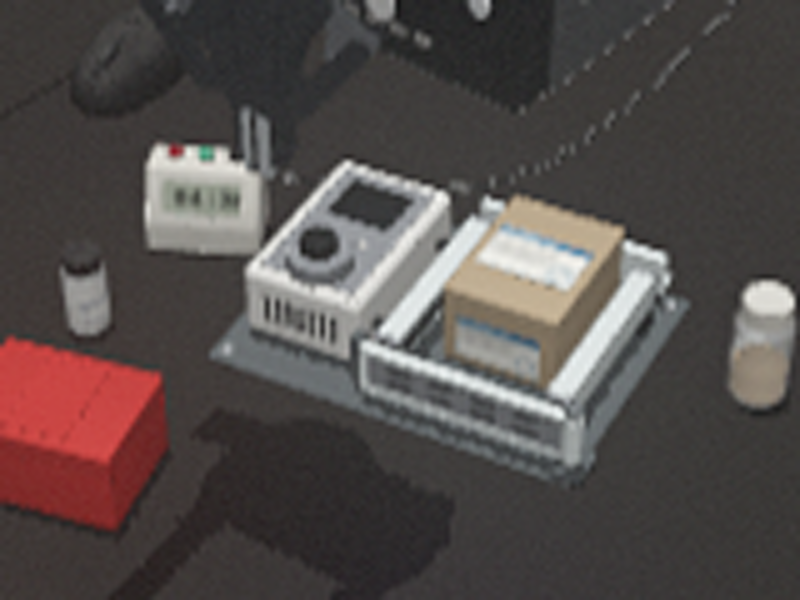

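View pics/t22.png

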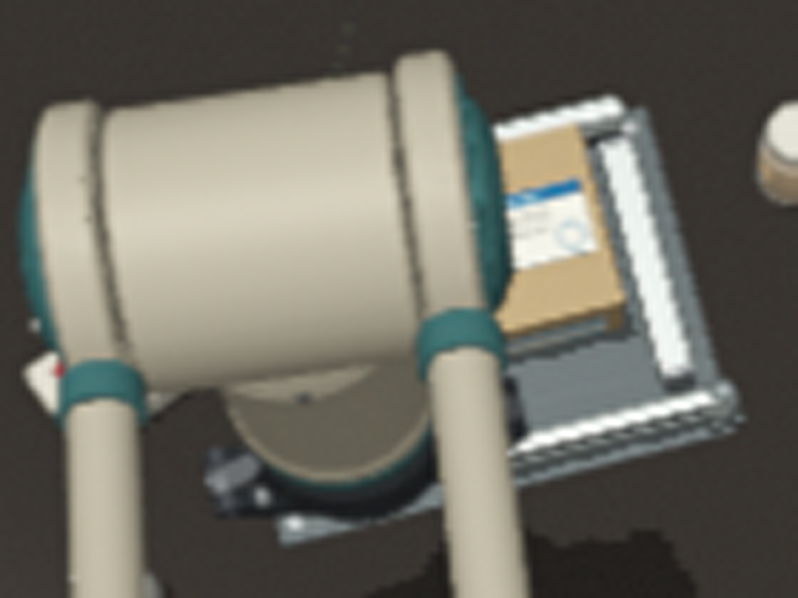

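```bash
python3 -c "
from gate import *
f=lambda *p:[(a/1.42-.15,b/1.42-.15) for a,b in p]
for z in (.046,.05,.055,.06): print(z); box('w22',f((370,143)),z); print(lane(ray('scene',(319/5+210-.4,240/5+120-.4),z)[0])*1000)
box('w15',f((141,35)),.055)
print('gate');box('w22',f((468,221),(690,225)),.04);box('w22',f((706,224)),.046)
print('carton');box('w22',f((502,120),(520,120),(662,121)),.05)
print('tips'); box('w22',f((403,372)),.13)"
```

```text
0.046
[[36.9, 105.1]]
[ 56.39696095 113.77406136]
0.05
[[36.9, 104.8]]
[ 52.07282645 111.22852891]
0.055
[[37.0, 104.5]]
[ 46.66765833 108.04661335]
0.06
[[37.1, 104.3]]
[ 41.2624902  104.86469778]
[[38.2, 107.4]]
gate
[[-2.0, 55.3], [-3.5, -61.7]]
[[-2.0, -66.6]]
carton
[[47.6, 42.3], [47.6, 33.7], [47.9, -34.4]]
tips
[[-44.9, 89.2]]
```

Request:
send_rows --pt "0 -0.005 -0.025 0 0" --pt "0 -0.006 -0.03 0 0" --pt "0 -0.0035 -0.0185 0 0" --pt "0 0 0 0 0" --pt "0 0 0 0.03 0" --pt "0 0 0 0.025 0" --pt "0 0 0 0 0" --pt "0 0 0 0 0"

```text
clock: 28.6
position: [0.621, 0.165, 0.0803]
ee_rot: [-0.0, 0.782, -0.623, 0.0]
contact_force: [-0.5, 0.0, 0.0]
width: -0.0001
```

```bash
python3 -c "
from gate import *
to(.0372,.1046,.04); W('w23'); 
im=manip.get_image('scene');crop(im,230,130,350,220,6.5,'pics/s23.png')"
```

```text
t 28.6 pos [0.621  0.165  0.0803] lane [0.0384 0.1045] xyaw -77.03 tilt [ 0.001  0.    -1.   ] F [-0.45  0.02  0.04] w -0.0001 q1,6 [0.15 1.5 ]
tool shift [-0.0001  0.0012  0.0403]
```

View pics/w23.png

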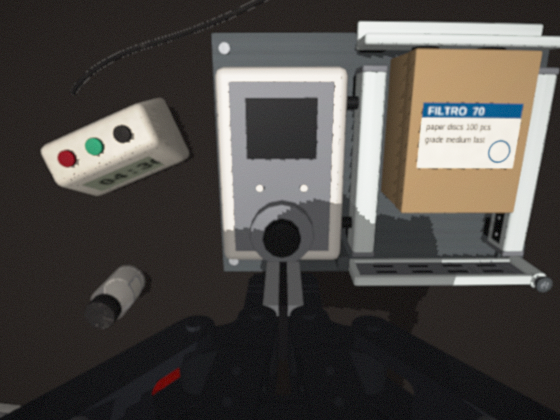

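View pics/s23.png

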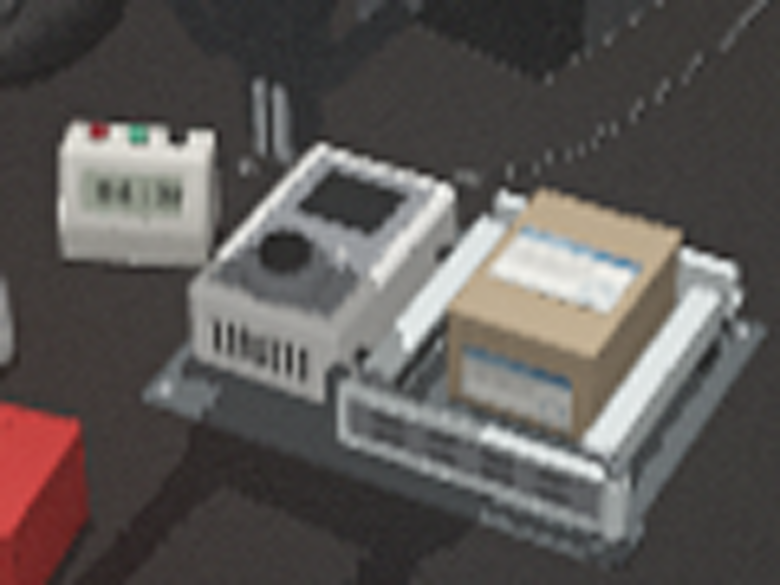

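Request:
send_rows --pt "0 0 0.001 0.015 0" --pt "0 0 0 0.014 0" --pt "0 0 0 0.006 0" --pt "0 0 0 0 0"

```text
clock: 29.2
position: [0.6192, 0.1651, 0.0432]
ee_rot: [0.001, 0.783, -0.623, -0.001]
contact_force: [0.1, 1.0, -0.1]
width: -0.0
```

Request:
send_rows --pt "0 0 0 0.003 0" --pt "0 0 0 0.003 0" --pt "0 0 0 0 0"

```text
clock: 29.58
position: [0.6197, 0.1652, 0.0382]
ee_rot: [0.0, 0.783, -0.623, -0.0]
contact_force: [-0.5, 0.3, 0.3]
width: 0.0003
```

```bash
python3 -c "
from gate import *
st(); W('w24')
im=manip.get_image('scene');crop(im,230,130,350,220,6.5,'pics/s24.png')"
```

```text
t 29.57 pos [0.6197 0.1652 0.0382] lane [0.0372 0.1049] xyaw -77.0 tilt [-0.  0. -1.] F [-0.52  0.35  0.29] w 0.0003 q1,6 [0.15 1.5 ]
```

View pics/s24.png

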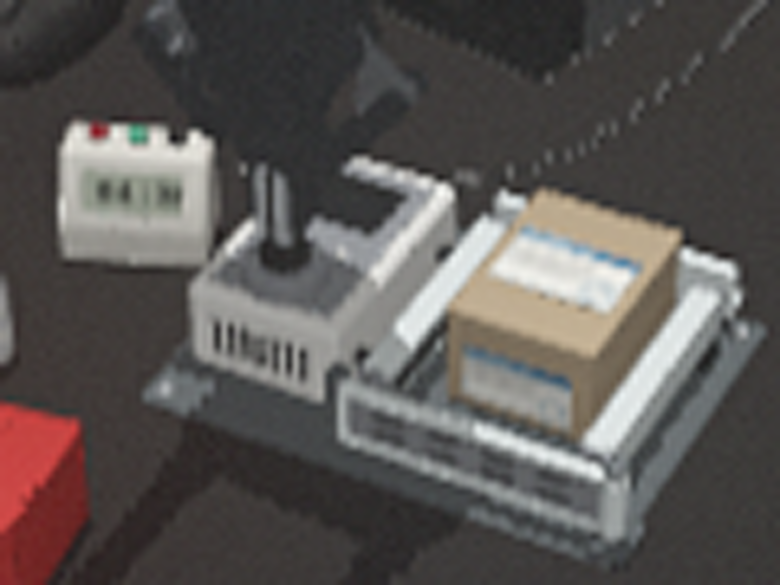

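View pics/w24.png

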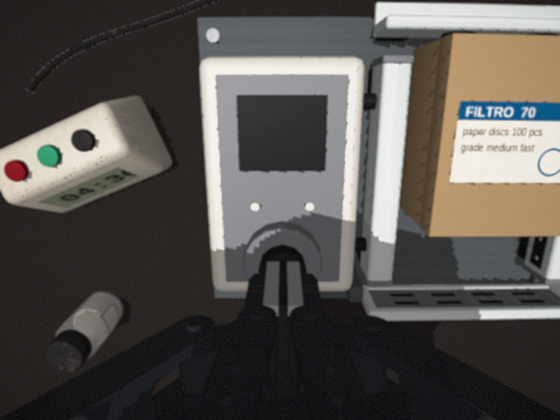

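Request:
send_rows --pt "0 0 0 0.002 0" --pt "0 0 0 0 0"

```text
clock: 29.92
position: [0.6197, 0.1651, 0.0362]
ee_rot: [0.0, 0.783, -0.623, -0.0]
contact_force: [-0.7, -0.7, 0.0]
width: 0.0003
```

Request:
send_rows --pt "0 0 0 0.002 0" --pt "0 0 0 0 0"

```text
clock: 30.18
position: [0.6197, 0.1651, 0.0341]
ee_rot: [0.0, 0.783, -0.623, -0.0]
contact_force: [0.3, 0.1, 0.8]
width: 0.0
```

Request:
send_rows --pt "0 0 0 0.002 0" --pt "0 0 0 0 0"

```text
clock: 30.42
position: [0.62, 0.1652, 0.0324]
ee_rot: [-0.0, 0.783, -0.623, 0.0]
contact_force: [-0.5, -0.2, 1.5]
width: 0.0002
```

Request:
send_rows --pt "0 0 0 0.002 0" --pt "0 0 0 0 0"

```text
clock: 30.68
position: [0.62, 0.1652, 0.0305]
ee_rot: [-0.0, 0.783, -0.623, 0.0]
contact_force: [-0.4, -0.3, 2.2]
width: -0.0
```

Contact came at about 0.0345, and the spring force is rising. I'll keep going until the force jumps at the bottom.

Request:
send_rows --pt "0 0 0 0.0015 0" --pt "0 0 0 0 0"

```text
clock: 30.92
position: [0.62, 0.1652, 0.029]
ee_rot: [-0.0, 0.783, -0.623, 0.0]
contact_force: [0.4, -0.5, 3.5]
width: -0.0
```

Request:
send_rows --pt "0 0 0 0.001 0" --pt "0 0 0 0 0"

```text
clock: 31.18
position: [0.6201, 0.1652, 0.0281]
ee_rot: [-0.0, 0.783, -0.623, 0.0]
contact_force: [-0.2, 0.5, 4.2]
width: -0.0
```

Request:
send_rows --pt "0 0 0 0.001 0" --pt "0 0 0 0 0"

```text
clock: 31.42
position: [0.6201, 0.1652, 0.028]
ee_rot: [-0.0, 0.783, -0.623, 0.0]
contact_force: [-1.5, -0.0, 8.1]
width: 0.0001
```

Request:
send_rows --pt "0 0 0 0.001 0" --pt "0 0 0 0 0"

```text
clock: 31.68
position: [0.6201, 0.1652, 0.0279]
ee_rot: [-0.001, 0.783, -0.623, 0.0]
contact_force: [-3.4, -0.8, 13.7]
width: 0.0001
```

Bottomed out: the force jumped to 13.7 N with no further travel. Releasing and retreating.

Request:
send_rows --pt "0 0 0 -0.004 0" --pt "0 0 0 -0.006 0" --pt "0 0 0 -0.02 0" --pt "0 0 0 -0.04 0" --pt "0 0 0 -0.05 0" --pt "0 0 0.04 -0.02 0" --pt "0 0 0.05 0 0" --pt "0 0 0.05 0 0"

```text
clock: 32.67
position: [0.4816, 0.1333, 0.1654]
ee_rot: [0.0, 0.783, -0.623, -0.0]
contact_force: [0.8, 0.1, -0.2]
width: 0.0001
```

Request:
send_rows --pt "0 0 0.05 0 0" --pt "0 0 0.03 0 0" --pt "0 0 0 0 0" --pt "0 0 0 0 0"

```text
clock: 33.17
position: [0.4066, 0.1159, 0.1659]
ee_rot: [-0.001, 0.783, -0.623, 0.0]
contact_force: [0.3, 0.1, 0.1]
width: -0.0001
```

```bash
python3 -c "
from gate import *
st(); c,im=W('w25'); crop(im,0,0,560,420,1.42,'pics/w25b.png')
im=manip.get_image('scene');crop(im,200,110,380,245,4.4,'pics/s25.png')
im=manip.get_image('top');crop(im,180,110,340,230,5,'pics/t25.png')"
```

```text
t 33.17 pos [0.4066 0.1159 0.1659] lane [-0.1816  0.1048] xyaw -77.01 tilt [ 0.001  0.    -1.   ] F [0.29 0.09 0.12] w -0.0001 q1,6 [0.11 1.46]
```

View pics/t25.png

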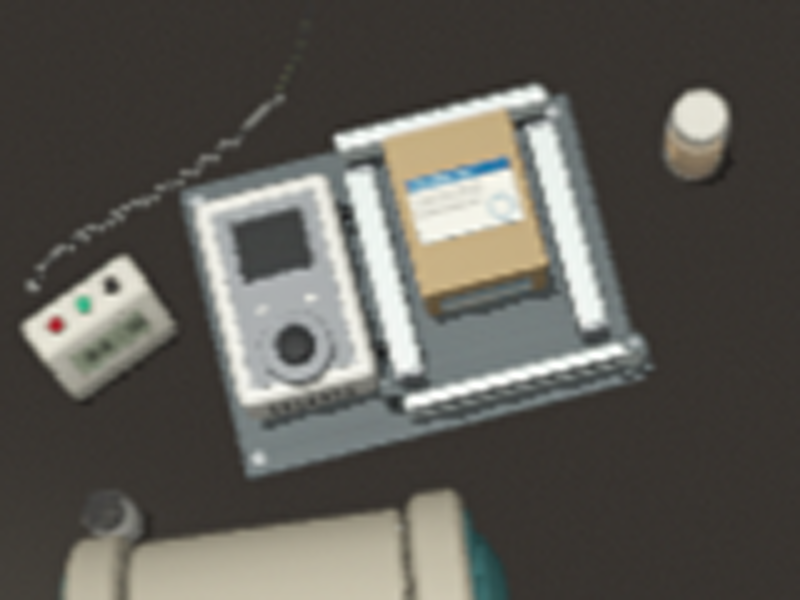

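View pics/s25.png

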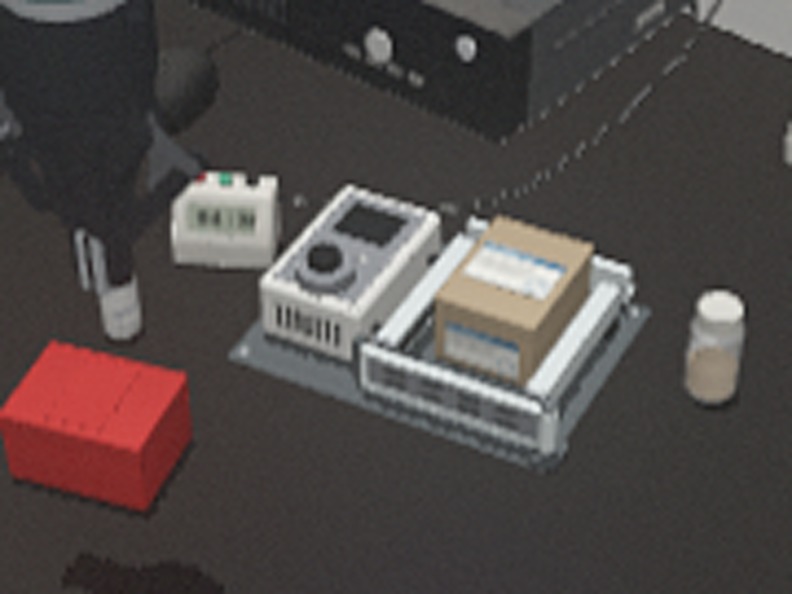

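View pics/w25b.png

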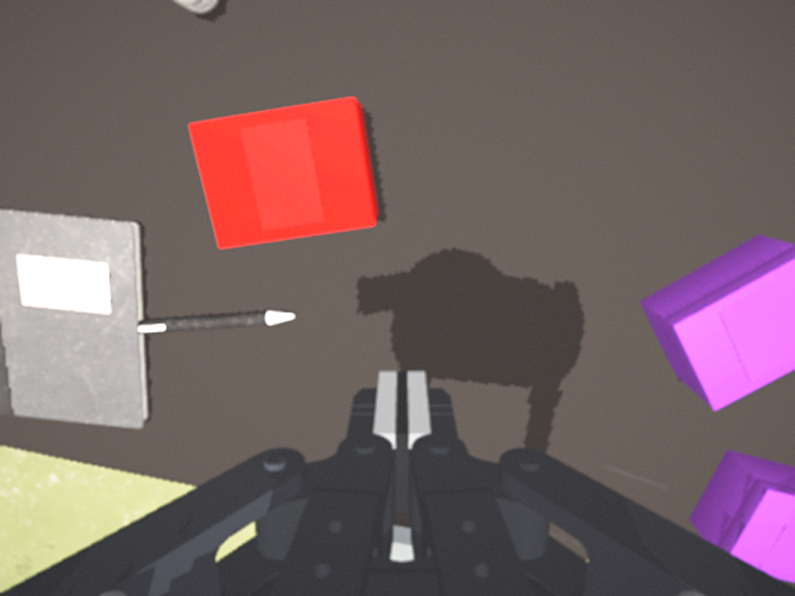

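```bash
python3 -c "
from meas import *
t=manip.get_image('top'); print(carton(t,near=(273,152)))
f=lambda *p:[(a/5+180-.4,b/5+110-.4) for a,b in p]
for p,z in (((640,347),.04),((408,403),.04),((375,168),.033),((418,378),.033),((530,125),.033),((582,333),.033)): print(p,lane(ray('top',f(p),z)[0])*1000)
c=carton(t,near=(273,152))[0]/1000; print(lane(c)*1000)
print(manip.sign_off())"
```

```text
(array([699.74890137,  72.86314392]), (89.18218994140625, 70.0717544555664), 12.9415283203125, 798.5)
(640, 347) [ -3.69785759 -74.17753727]
(408, 403) [-2.42648288 52.45306135]
(375, 168) [129.95545114  38.67661034]
(418, 378) [10.97207205 44.04502014]
(530, 125) [132.32191164 -48.73662967]
(582, 333) [ 12.94905233 -46.85328752]
[94.36014939 -3.04369782]
the job is handed in; nothing more can be done
None
```

I finished the sequence in order and handed the job in at about 33 s of the 72 s allowed; no verdict is reported.

**What I did**
- **Carton:** I squared it with two fingertips and slid it down the lane until it stopped against the bumpers, with about 5 N on it.
- **Gate:** I swung it shut with the closed fingertips until it hit its stop, with about 4 N on it.
- **Start key:** With the gate shut, I pressed the key to its bottom stop at 13.7 N and released it. I then backed the arm well clear.

**Last checks (discharger's frame)**
- **Carton:** The top view puts its centre at x = 94 mm, against 95 mm when home. Its yaw is 12.9° against the lane's 13.0°.
- **Gate:** The leaf lies along x of about −2 to −4 mm over its whole length, so it is shut.
- **Key, timer and vials:** The key looks up in the last picture. The timer and large vial stand where they were. The small vial is partly hidden behind the arm, but nothing went near it.

**What disagreed**
- **Sideways offset:** The top camera puts the carton 3 mm to the right (y = −3). The wrist camera put it within 1 mm of the lane's centre. The top camera also shows the bars shifted right by 1 to 5 mm, which suggests a camera offset.
- **Fingertip height:** The real fingertips sat about 25 mm higher than the reported TCP. My first pushing approach therefore passed over the carton without touching it, and I worked from the pictures after that.
- **Contact on the gate:** The upward force rose to about 3 N at one point, probably a finger resting on the leaf's top edge. I raised the tool and it went away.

I saw no contact with the ionising bars in the pictures or in the force readings I took.

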